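# Lid on the pan, push the hob's loose control knob onto its spindle and hold it in

## Task

Get the pan on the gas hob ready to simmer: first set its lid on it gently, properly seated, and let go of the lid. Then take the loose control knob, turn it so that the flat in its socket matches the flat of the bare D-shaped spindle on the hob, push it fully home on the spindle, press it in against the spring as you would while lighting the burner, and finish like that, still gripping the knob and holding it pressed in. Leave the pan on its burner and the mug, jar and spatula where they are.

Things in the scene. Friction and masses are not known exactly. Their poses are not given: they have to be found in the camera images.
- lid: Round aluminium pan lid lying right way up on the worktop, on one side of the hob (the loose knob on the other). Origin: centre of its plug's underside; z up. Plug 132 mm across (lower edge tapered to 126), z 0 to 8 mm; flange 158 mm across, z 8 to 12; on top a black cylindrical handle 26 mm across, z 18 to 44, to take it by. 0.15 to 0.3 kg.
- pan: Open aluminium pan standing loose on the front burner, 150 mm across, 85 mm high, wall 3 mm; loop handles on its own +y and -y sides reach 110 mm from its axis at 72 mm height. 0.8 kg. Origin: centre of its underside, 45 mm above the worktop.
- pan_rim (a point): Centre of the pan's mouth in the plane of its rim, 130 mm above the worktop. With the lid seated its flange lies on the rim and the lid's origin is 8 mm below this point; the mouth is 144 mm wide, 12 mm more than the plug.
- front_burner (a point): Centre of the hob's front burner, at pan support height, 45 mm above the worktop. x axis: along the hob, away from the robot. The hob is a steel plate 510 x 290 mm, 8 mm high. Its two controls are 170 mm nearer the robot than this point, 100 mm to either side: one bare spindle, one with an identical knob fitted, which is fast.
- knob: Loose white control knob, socket down on the worktop. Origin: centre of its underside; x towards its pointer nose, starting within 1.2 rad of world +x. Round body 46 mm across, z 0 to 16 mm; on it a grip bar along x, 14 mm wide, z 16 to 34, from x -20 to +18, then narrowing to the nose at x +30 (black line on top). Grip across the bar. 0.04 to 0.08 kg.
- knob_mouth (a point): Mouth of the knob's socket, in the middle of its underside (same place and axes as the knob's origin). The socket is D-shaped, 14 mm deep, 14 mm diameter, with a flat 4 mm from the axis on the +x (pointer) side.
- spindle_tip (a point): Centre of the tip of the bare upright steel spindle, 36 mm above the worktop; sinks with it. x axis points to the spindle's flat, within 0.75 rad of world +x. 12 mm diameter, flat 3 mm from the axis, top 2.5 mm tapered. Knob home: socket end on the tip, knob origin 14 mm below this point, knob x along this x (within about 0.2 rad; half a turn off does not fit).
- bare_control: Dark round collar, 60 mm across, 4 mm high, on the hob around the bare spindle, fixed. Origin: centre of its underside, 8 mm above the worktop; x axis towards the spindle's flat, marked by a small bright rib on the collar. Its top is 24 mm below the spindle tip, 10 mm below the underside of a knob that is home.
- spindle (a joint): How far the spindle is pressed down, m: 0 at rest, 0.007 at its stop. A spring pushes it up with 3 N at rest, rising to 8.6 N at the stop. It does not turn.
- mug: White mug, 80 mm across, 90 mm high, at the far left or right; leave it. Origin: centre of its underside.
- jar: Glass jar with steel cap, 68 mm across, 120 mm high, at the far left or right; leave it. Origin: centre of its underside.
- spatula: Spatula with wooden handle lying across on the worktop between the robot and the hob, to the left; leave it. Origin: its underside.
Things that resemble listed ones, but are neither listed nor needed, are in the scene too. Leave any blue or pink look-alike of the knob alone.

How it is judged:
By the outcome, as a careful person would: the job done as asked, in the order asked, and still so for the second after the job is handed in, while the arm keeps its last pose, push and grip.
It also fails if it takes over 58 s, if anything falls off the work surface, if the arm or the gripper's body presses on something with over 40 N, if the wrist force passes 120 N, or if a joint passes its speed limit or range.

## Robot

A 7-joint arm with a two-finger parallel gripper is mounted at the origin on the work surface. World frame = base frame: x ahead of the robot, y to its left, z up, the work surface at z = 0. Lengths are in m, angles in rad, forces in N, time in s.
With the tool pointing down it reaches from about 0.425 to 0.875 m from the base axis. Payload 4.7 kg.
Tool frame: the origin (TCP) lies midway between the tips of the shut fingers; the grasp point (between the pads) lies 19 mm behind it; z points along the fingers, y is the direction in which the jaws open and shut (so a half turn about z gives the same grasp; the last joint's range is limited). The gripper opens to 87 mm and grips with 3 to 60 N. Pads are 19 mm wide; open, the fingers measure 117 mm over their backs; the gripper's body (75 mm by 190 mm) begins 51 mm behind the grasp point.
Start: joints at [1.226, 0.321, -0.07, 1.45, 0.023, 1.371, -0.057], TCP at [0.228, -0.609, 0.223] pointing down, gripper open.
Joint ranges: [-2.86, 2.86], [-0.3, 2.09], [-1.38, 1.24], [0.06, 2.45], [-1.56, 4.7], [0.09, 2.05], [-2.69, 2.69]. Speed limits (rad/s): [2.57, 2.57, 3.14, 3.14, 3.14, 3.14, 3.14].

## Interface

Orientations are given as a 3x3 rotation matrix whose columns are the frame's x, y, z axes.
In Python, from cell import readout, viewer, order gives the robot as it stands.
- The arm moves only by the tool servo_tool, never from a script. Its argument "increments" is a list of rows, each an object with "travel": the shift along the tool's x, y, z in mm, a list of three; "twist": the turn, a rotation vector about the tool's x, y, z in degrees, a list of three; "jaw": the finger opening in mm, from 0 to 87. In form: [{"travel": [tx, ty, tz], "twist": [rx, ry, rz], "jaw": jaw}, ...]. A call has 1 to 12 rows; each row is the pose to reach, as a shift and turn from the pose commanded when the call began, along the tool's axes at that moment; what a row does not reach only later rows make up. A row lasts 1/10 s, in which the tool goes at most 50 mm and 8.59 degrees, less where a joint would pass 70% of its speed; a pose out of reach is approached as far as the arm can. A call with a gripper value outside its range is refused whole. The fingers move at their own pace and stop on an object; the grip force is fixed at half the most. Time passes only in rows, so rows that repeat a pose let the fingers close. It gives the time, the measured TCP pose, the force and the opening at its end, in the units of the state.
- readout.read_state(): the state, without advancing time (a new reading comes with each control period).
- viewer.snapshot(name): name is "scene" or "top"; returns the picture (420x560x3 uint8, red, green, blue); there is no depth.
- viewer.camera_model(name): a dict with "mtx" (3x3 intrinsics, pixels), "R" (3x3) and "t" (3): a world point X has camera coordinates R X + t. Camera axes: x right, y down, z forward; pixel columns grow to the right and rows downward; lengths in m; the calibration is good to about 2 mm. A picture is of the moment at which its call begins. camera_model takes no time and is no camera call.
- order.sign_off(): hands the job in, once; it reports no verdict.
The state is a dict: "t": time; "joint_pos": joint angles; "qvel": joint speeds; "joint_torque": joint torques, N m; "ee_pos": TCP position; "eef_rot": TCP orientation; "ft_force": force on the tool from outside, world axes, zero at the start; "ft_torque": the same for the moment, N m; "width": opening from 0.0 (shut) to 1.0 (fully open).
Only numpy, scipy, OpenCV 4.12 (cv2) and the standard library are available. Lean on these libraries where they do the work, as an engineer would, in place of code of your own. Each camera call takes 0.05 s, during which the arm holds its last target.

## Working session

There is one attempt and no reset: what is moved stays moved. The work goes in short steps, Python scripts to look and compute and a tool call to move; the robot and the scene stay as the last step left them, time stands still between calls to the robot, and variables do not carry over. Pictures are saved under pics/ and viewed, and the job is handed in when it is done.

Besides the shell and the picture viewer there is one more tool, called by a JSON object that holds its "fn" and its "kwargs", one argument or row to a line. servo_tool: Moves the arm, as the interface text tells. Its arguments: {"type":"object","properties":{"increments":{"type":"array","items":{"type":"object","properties":{"travel":{"type":"array","items":{"type":"number"}},"twist":{"type":"array","items":{"type":"number"}},"jaw":{"type":"number"}}}}},"required":["increments"]}

```bash
mkdir -p pics; ls
python3 - <<'E'
from cell import readout, viewer, order
import cv2,numpy as np
for n in ["scene","top"]:
    im=viewer.snapshot(n); cv2.imwrite(f"pics/{n}0.png",im[:,:,::-1])
    c=viewer.camera_model(n); print(n,np.round(c["mtx"],1).tolist(),np.round(c["R"],3).tolist(),np.round(c["t"],3), "cam",np.round(-c["R"].T@c["t"],3))
s=readout.read_state()
for k,v in s.items(): print(k,np.round(v,3).tolist())
E
```

```text
pics
scene [[426.6, 0.0, 280.2], [0.0, 426.6, 208.9], [0.0, 0.0, 1.0]] [[0.563, 0.826, 0.011], [0.477, -0.314, -0.821], [-0.675, 0.468, -0.571]] [-0.268 -0.133  1.55 ] cam [ 1.26  -0.545  0.779]
top [[389.9, 0.0, 282.1], [0.0, 389.9, 203.8], [0.0, 0.0, 1.0]] [[0.019, -0.999, 0.041], [-0.984, -0.025, -0.174], [0.175, -0.037, -0.984]] [-0.028  0.509  0.876] cam [0.348 0.017 0.952]
t 0.1
joint_pos [1.226, 0.322, -0.07, 1.452, 0.023, 1.371, -0.057]
qvel [-0.0, 0.0, -0.0, -0.003, 0.001, -0.0, 0.001]
joint_torque [-0.001, -49.257, -0.406, -31.34, -0.064, 0.04, 0.0]
ee_pos [0.228, -0.608, 0.222]
eef_rot [[0.936, 0.351, -0.001], [0.351, -0.936, 0.002], [-0.0, -0.002, -1.0]]
ft_force [-0.135, -0.548, -0.404]
ft_torque [-0.006, -0.011, 0.05]
width 0.999
```

View pics/scene0.png

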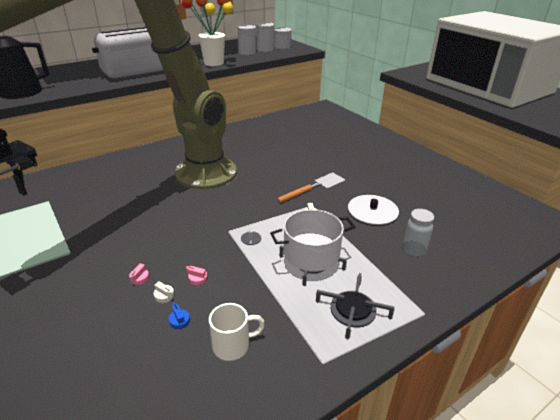

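View pics/top0.png

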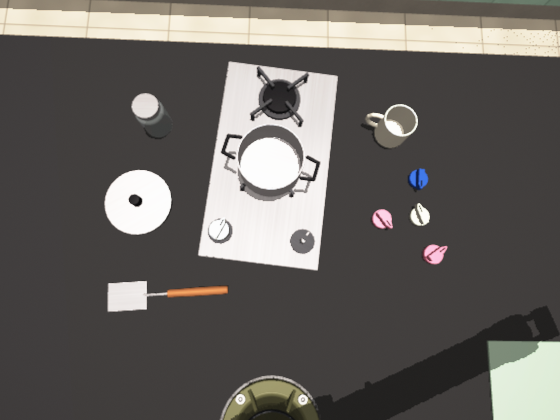

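The top view shows the lid at about (138,201), the pan at (270,160), the bare spindle at (303,241) and the white loose knob at (420,216). The pink and blue knobs near it are decoys, and the fitted knob is at (220,230). I'll zoom in on these.

Run:
```python
import cv2,numpy as np
t=cv2.imread("pics/top0.png"); s=cv2.imread("pics/scene0.png")
def c(im,x,y,w,h,k): return cv2.resize(im[y:y+h,x:x+w],(w*k,h*k),interpolation=cv2.INTER_CUBIC)
a=c(t,283,221,40,40,10); b=c(t,400,196,40,40,10)
cv2.imwrite("pics/cropA.png",np.hstack([a,b]))
cv2.imwrite("pics/cropB.png",c(t,95,115,200,130,4))
a=c(s,235,220,40,40,10); b=c(s,143,272,40,40,10)
cv2.imwrite("pics/cropC.png",np.hstack([a,b]))
```

```text
(no output)
```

View pics/cropA.png

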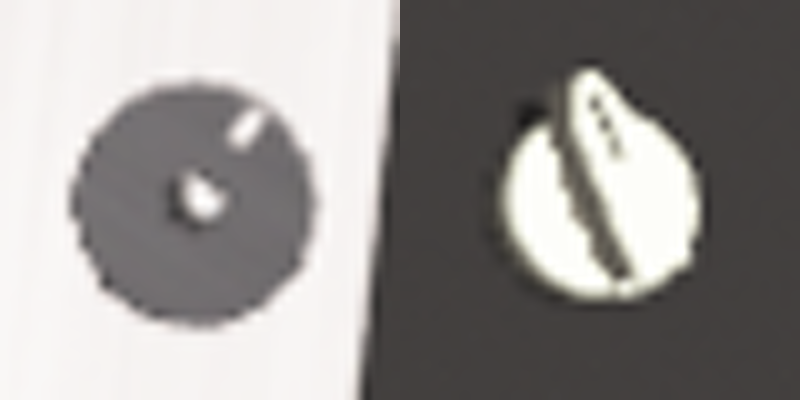

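View pics/cropB.png

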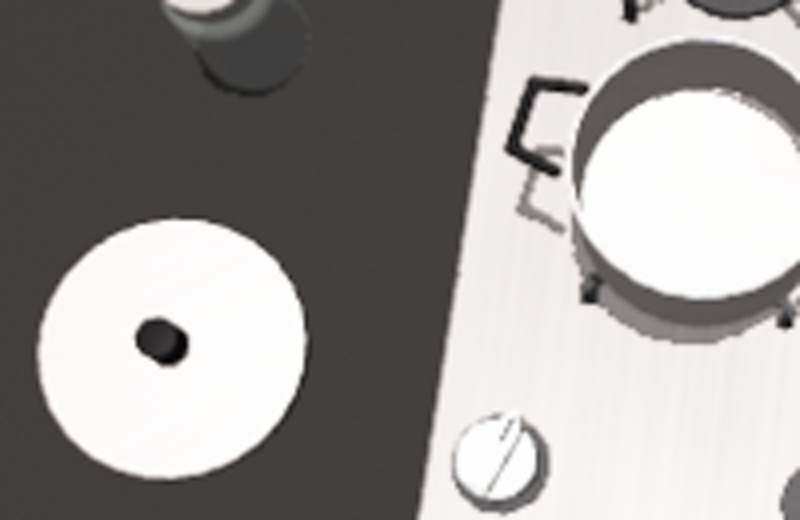

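View pics/cropC.png

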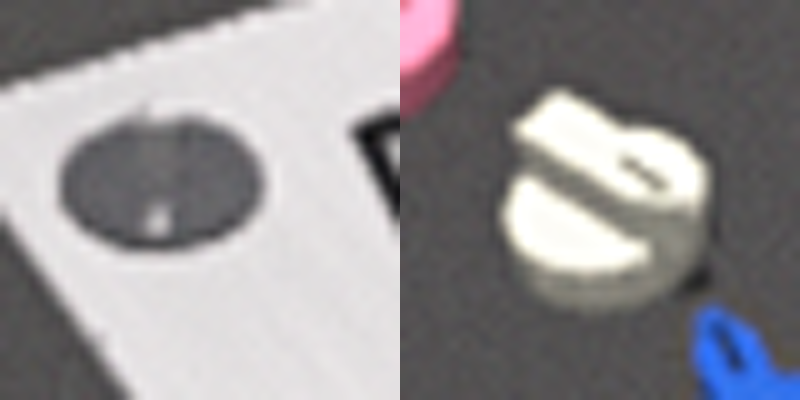

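```bash
cat > h.py <<'E'
import cv2,numpy as np
from cell import readout, viewer, order
from scipy.optimize import least_squares
def ray(cam,uv,z):
    c=viewer.camera_model(cam); R,t,K=[np.array(c[k]) for k in("R","t","mtx")]
    uv=np.atleast_2d(np.asarray(uv,float)); d=np.c_[uv,np.ones(len(uv))]@np.linalg.inv(K).T@R
    o=-R.T@t; return (o+d*((z-o[2])/d[:,2])[:,None])[:,:2]
def proj(cam,X):
    c=viewer.camera_model(cam); x=np.atleast_2d(X)@np.array(c["R"]).T+c["t"]; x=x@np.array(c["mtx"]).T; return x[:,:2]/x[:,2:]
def circ(P,r=None,c0=None):
    c0=P.mean(0) if c0 is None else c0
    if r: f=lambda p:np.hypot(*(P-p[:2]).T)-r; p0=c0
    else: f=lambda p:np.hypot(*(P-p[:2]).T)-p[2]; p0=[*c0,.05]
    s=least_squares(f,p0,loss="soft_l1",f_scale=.001); return s.x,np.sqrt(np.mean(s.fun**2))
def biggest(m,near):
    cs,_=cv2.findContours(m.astype(np.uint8),cv2.RETR_EXTERNAL,cv2.CHAIN_APPROX_NONE)
    cs=[c for c in cs if cv2.contourArea(c)>15 and cv2.pointPolygonTest(c,near,True)>-6]
    return max(cs,key=cv2.contourArea)[:,0,:]
E
python3 - <<'E'
from h import *
t=cv2.imread("pics/top0.png").astype(int); s=cv2.imread("pics/scene0.png").astype(int)
g=t.mean(2); gs=s.mean(2)
lid=biggest(g>140,(120,201)); print("lid top",circ(ray("top",lid,.012)))
m=np.zeros(g.shape,bool); m[225:257,287:319]=1
col=biggest((g<170)&m,(303,235)); print("collar top",circ(ray("top",col,.012)))
rib=ray("top",[[283+24.6,221+12.6]],.0125); print("rib",rib)
m=np.zeros(gs.shape,bool); m[228:248,240:262]=1
col=biggest((gs<150)&m,(248,240)); print("collar scene",circ(ray("scene",col,.012)))
lid=biggest(gs>140,(373,215)); print("lid scene",circ(ray("scene",lid,.012)))
print("tip if centred", proj("top",[[*circ(ray("top",col,.012))[0][:2],.036]]))
# fitted knob cap region
for cam,G in(("top",g),("scene",gs)):
    e=np.argwhere(cv2.Canny(G.astype(np.uint8),60,150)>0)[:,::-1]
    P=ray(cam,e,.13)
    c0=np.array([.56,.03]) if cam=="scene" else ray("top",[[270,157]],.13)[0]
    for tol in(.02,.01,.006,.004,.003):
        q=np.hypot(*(P-c0).T); sel=P[abs(q-.075)<tol]; (c0,rr)=circ(sel,.075,c0)
    print(cam,"pan rim outer",c0,len(sel),rr); 
    q=np.hypot(*(P-c0).T); print(np.histogram(q,np.arange(.066,.084,.001))[0])
E
```

```text
lid top (array([0.51211277, 0.33158232, 0.07866706]), np.float64(0.0006820236461175305))
collar top (array([ 0.42478093, -0.0668807 ,  0.02770943]), np.float64(0.002346565811983473))
rib [[ 0.44334324 -0.08089795]]
collar scene (array([ 0.42738937, -0.06981086,  0.02805481]), np.float64(0.0008583861102788))
lid scene (array([0.51232286, 0.33033761, 0.07894439]), np.float64(0.001299544285258907))
tip if centred [[250.20564238 237.13640709]]
top pan rim outer [0.59817149 0.01747766] 178 0.0016220532244921788
[ 0 10 14 19 22 25 38 37 43 35 14  5 11 10 11 18 13]
scene pan rim outer [0.57011226 0.02117321] 32 0.0017571593701561983
[ 4  6  3  3  4  1  7  5  7  3  7  3  5 11  3  4  8]
```

Run:
```python
from h import *
t=cv2.imread("pics/top0.png"); s=cv2.imread("pics/scene0.png")
g=t.mean(2); gs=s.mean(2)
m=np.zeros(g.shape,bool); m[226:256,288:318]=1
col=biggest((g<180)&m&(np.add.outer(np.arange(420),np.zeros(560))>0),(303,235))
P=ray("top",col,.012); c,r=circ(P); print("collar",c,r,np.ptp(P,0),circ(P,.030))
# hob long direction: left/right edges of plate at top image
hob=(g>150).astype(np.uint8); hob=biggest(hob,(250,200)); hull=cv2.convexHull(hob.reshape(-1,1,2)); q=ray("top",cv2.boxPoints(cv2.minAreaRect(hull)),.008); print("hob",q)
# pan rim via radial samples: overlay
def draw(im,cam,c,r,z,col):
    a=np.linspace(0,2*np.pi,200); X=np.c_[c[0]+r*np.cos(a),c[1]+r*np.sin(a),0*a+z]
    cv2.polylines(im,[np.round(proj(cam,X)*4*16).astype(int)],True,col,1,cv2.LINE_AA,4)
T=cv2.resize(t,None,fx=4,fy=4,interpolation=cv2.INTER_CUBIC); S=cv2.resize(s,None,fx=4,fy=4,interpolation=cv2.INTER_CUBIC)
cc=(.5,.0)
for c0,col in(((.598,.0175),(0,0,255)),):
    draw(T,"top",c0,.075,.13,col);draw(S,"scene",c0,.075,.13,col)
draw(T,"top",c,.03,.012,(0,255,0));draw(S,"scene",c,.03,.012,(0,255,0))
T=T[400:1100,780:1400]; S=S[780:1180,900:1440]
H=max(len(T),len(S)); S=cv2.copyMakeBorder(S,0,H-len(S),0,0,cv2.BORDER_CONSTANT); 
o=np.hstack([T,S]); cv2.imwrite("pics/ov1.png",cv2.resize(o,(800,int(H*800/o.shape[1]))))
```

```text
collar [ 0.42509166 -0.06703764  0.02811977] 0.0024773427229168718 [0.05798099 0.05817579] (array([ 0.42470813, -0.0668034 ]), np.float64(0.0033285533779907226))
hob [[ 0.386559    0.18159244]
 [ 0.89284037  0.14682049]
 [ 0.8634012  -0.167742  ]
 [ 0.35683292 -0.10490791]]
```

View pics/ov1.png

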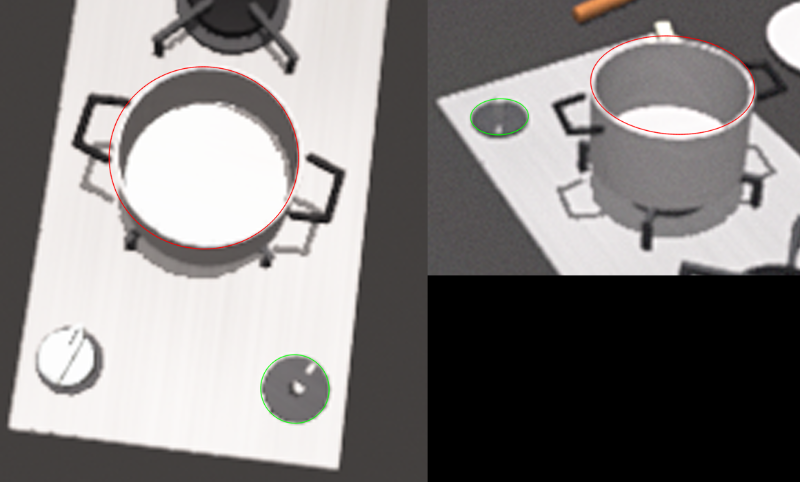

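The overlay shows the fitted circles matching the pan rim and collar in both views. Next I'll measure the knob, the handle, the fitted control and the burner.

Run:
```python
from h import *
t=cv2.imread("pics/top0.png"); s=cv2.imread("pics/scene0.png")
g=t.mean(2); gs=s.mean(2)
# lid handle
m=np.zeros(g.shape,bool); m[190:212,122:148]=1
h=biggest((g<110)&m,(135,200)); print("handle box px",cv2.minAreaRect(h), proj("top",[[.5122,.331,.044],[.5122,.331,.018]]))
# knob: line on top
for cam,a,b in(("top",(400+19.5,196+9.8),(400+21.9,196+15.5)),("scene",(165.2,287.8),(169.5,290.8))):
    P=ray(cam,[a,b],.034); d=P[0]-P[1] if cam=="top" else P[1]-P[0]; print(cam,"line",P,"ang",np.arctan2(d[1],d[0]))
P=ray("top",[[400+18.8,203.0]],.034); print("nose",P)
k=biggest((g>150),(422,220)); P=ray("top",k,.016)
c0=P.mean(0)
for i in range(6):
    q=np.hypot(*(P-c0).T); sel=abs(q-.023)<(.006 if i<2 else .0025); c0,r=circ(P[sel],.023,c0)
print("body top",c0,r,sel.sum(),len(k))
ks=biggest((gs>150),(160,293)); 
a=np.linspace(0,2*np.pi,100)
print("bar dark edge",ray("top",[[400+16.2,196+10.5],[400+22.2,196+27.]],.016))
def draw(im,cam,X,k,col): cv2.polylines(im,[np.round((proj(cam,X)+.5)*k*16).astype(int)],True,col,1,cv2.LINE_AA,4)
out=[]
th=.22
for cam,im in(("top",t),("scene",s)):
    I=cv2.resize(im,None,fx=10,fy=10,interpolation=cv2.INTER_CUBIC)
    draw(I,cam,np.c_[c0[0]+.023*np.cos(a),c0[1]+.023*np.sin(a),0*a+.016],10,(0,0,255))
    R=np.array([[np.cos(th),-np.sin(th)],[np.sin(th),np.cos(th)]])
    bar=np.array([[-.02,-.007],[-.02,.007],[.018,.007],[.03,0],[.018,-.007]])@R.T+c0
    draw(I,cam,np.c_[bar,np.full(5,.034)],10,(0,160,0))
    u=proj(cam,[[*c0,.02]])[0]*10; u=u.astype(int); out.append(I[u[1]-200:u[1]+200,u[0]-200:u[0]+200])
cv2.imwrite("pics/ov2.png",np.hstack(out))
```

```text
handle box px ((135.0, 200.0), (10.0, 12.0), 90.0) [[133.44571234 198.85524517]
 [137.06960299 200.87495765]]
top line [[ 0.51491878 -0.35049558]
 [ 0.50105375 -0.35578218]] ang 0.36427431852611236
scene line [[ 0.50240367 -0.35320855]
 [ 0.51745715 -0.34845976]] ang 0.3055805406981152
nose [[ 0.52178431 -0.34907037]]
body top [ 0.49377574 -0.35751155] 0.0009552908188489707 51 87
bar dark edge [[ 0.51622034 -0.34934825]
 [ 0.4754642  -0.36256687]]
```

View pics/ov2.png

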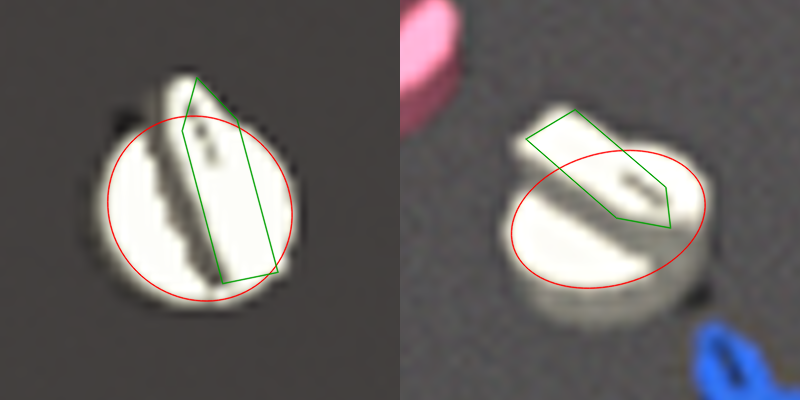

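```bash
cat >> h.py <<'E'
from scipy.spatial.transform import Rotation as Rn
def plan(*pts):
    s=readout.read_state(); p=np.array(s["ee_pos"]); R=np.array(s["eef_rot"])
    for x in pts: print(x, "travel",np.round(1000*R.T@(np.array(x)-p),1).tolist())
def st():
    s=readout.read_state(); R=np.array(s["eef_rot"])
    print("t",round(s["t"],2),"p",np.round(s["ee_pos"],4).tolist(),"yawx",round(np.arctan2(R[1,0],R[0,0]),4),"z",np.round(R[:,2],3).tolist(),"F",np.round(s["ft_force"],2).tolist(),"T",np.round(s["ft_torque"],2).tolist(),"w",round(s["width"]*87,1),"j",np.round(s["joint_pos"],2).tolist())
E
python3 -c "
from h import *
plan((.5,-.3,.24),(.56,0,.24),(.53,.2,.22),(.512,.331,.12),(.512,.331,.021))"
```

```text
(0.5, -0.3, 0.24) travel [362.9, -193.1, -18.1]
(0.56, 0, 0.24) travel [524.4, -452.9, -17.7]
(0.53, 0.2, 0.22) travel [566.5, -650.6, 2.6]
(0.512, 0.331, 0.12) travel [595.7, -779.5, 102.9]
(0.512, 0.331, 0.021) travel [595.7, -779.3, 201.9]
```

{"fn": "servo_tool", "kwargs": {
  "increments": [
    {"travel": [42,-22,-5],"twist": [0,0,0],"jaw": 87},
    {"travel": [84,-44,-10],"twist": [0,0,0],"jaw": 87},
    {"travel": [126,-67,-15],"twist": [0,0,0],"jaw": 87},
    {"travel": [168,-89,-18],"twist": [0,0,0],"jaw": 87},
    {"travel": [210,-112,-18],"twist": [0,0,0],"jaw": 87},
    {"travel": [252,-134,-18],"twist": [0,0,0],"jaw": 87},
    {"travel": [294,-156,-18],"twist": [0,0,0],"jaw": 87},
    {"travel": [335,-180,-18],"twist": [0,0,0],"jaw": 87},
    {"travel": [365,-215,-18],"twist": [0,0,0],"jaw": 87},
    {"travel": [390,-255,-18],"twist": [0,0,0],"jaw": 87},
    {"travel": [415,-295,-18],"twist": [0,0,0],"jaw": 87},
    {"travel": [440,-335,-18],"twist": [0,0,0],"jaw": 87}
  ]
}}

```text
t: 1.3
ee_pos: [0.5225, -0.1385, 0.2402]
eef_rot: [[0.936, 0.351, -0.001], [0.351, -0.936, -0.0], [-0.001, -0.0, -1.0]]
ft_force: [1.1, -0.5, 0.0]
width: 1.0
```

```bash
python3 -c "
from h import *
st();plan((.56,0,.24),(.53,.2,.22),(.512,.331,.12),(.512,.331,.021))"
```

```text
t 1.3 p [0.5225, -0.1385, 0.2402] yawx 0.3587 z [-0.001, -0.0, -1.0] F [1.14, -0.51, 0.04] T [-0.07, -0.02, -0.09] w 87.0 j [0.63, 0.1, -0.45, 1.68, 0.05, 1.36, -1.04]
(0.56, 0, 0.24) travel [83.8, -116.5, 0.1]
(0.53, 0.2, 0.22) travel [125.9, -314.3, 20.2]
(0.512, 0.331, 0.12) travel [155.1, -443.3, 120.2]
(0.512, 0.331, 0.021) travel [155.2, -443.3, 219.2]
```

{"fn": "servo_tool", "kwargs": {
  "increments": [
    {"travel": [28,-39,0],"twist": [0,0,0],"jaw": 87},
    {"travel": [56,-78,0],"twist": [0,0,0],"jaw": 87},
    {"travel": [82,-117,0],"twist": [0,0,0],"jaw": 87},
    {"travel": [92,-164,4],"twist": [0,0,0],"jaw": 87},
    {"travel": [102,-212,8],"twist": [0,0,0],"jaw": 87},
    {"travel": [112,-260,12],"twist": [0,0,0],"jaw": 87},
    {"travel": [122,-308,18],"twist": [0,0,0],"jaw": 87},
    {"travel": [132,-350,40],"twist": [0,0,0],"jaw": 87},
    {"travel": [142,-390,65],"twist": [0,0,0],"jaw": 87},
    {"travel": [150,-425,95],"twist": [0,0,0],"jaw": 87},
    {"travel": [155,-443,120],"twist": [0,0,0],"jaw": 87},
    {"travel": [155,-443,120],"twist": [0,0,0],"jaw": 87}
  ]
}}

```text
t: 2.5
ee_pos: [0.5078, 0.3309, 0.1163]
eef_rot: [[0.934, 0.357, -0.008], [0.357, -0.934, -0.001], [-0.008, -0.001, -1.0]]
ft_force: [-0.4, -0.3, -0.3]
width: 0.999
```

```bash
python3 -c "
from h import *
st();plan((.512,.331,.12),(.512,.331,.021))
cv2.imwrite('pics/s1.png',viewer.snapshot('scene')[...,::-1]);cv2.imwrite('pics/t1.png',viewer.snapshot('top')[...,::-1])"
```

```text
t 2.5 p [0.5078, 0.3309, 0.1163] yawx 0.3648 z [-0.008, -0.001, -1.0] F [-0.43, -0.31, -0.28] T [-0.02, 0.02, -0.06] w 86.9 j [-0.03, 0.4, -0.73, 1.67, 0.28, 1.19, -2.03]
(0.512, 0.331, 0.12) travel [4.0, 1.4, -3.7]
(0.512, 0.331, 0.021) travel [4.7, 1.5, 95.3]
```

View pics/s1.png

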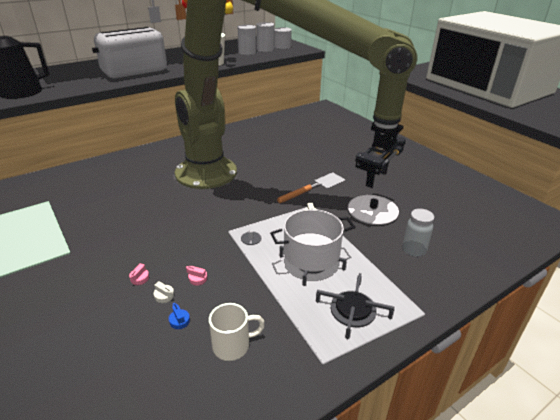

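View pics/t1.png

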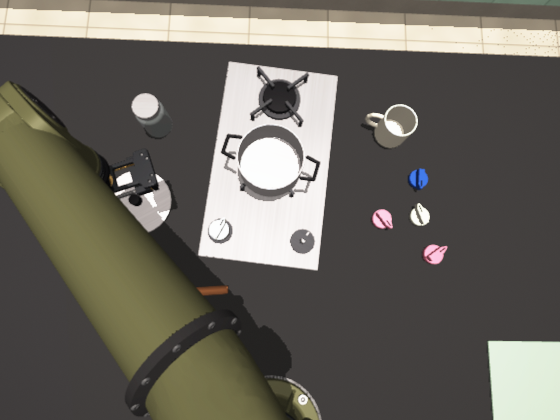

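{"fn": "servo_tool", "kwargs": {
  "increments": [
    {"travel": [4.5,1.5,30],"twist": [0,0,0],"jaw": 87},
    {"travel": [4.5,1.5,60],"twist": [0,0,0],"jaw": 87},
    {"travel": [4.5,1.5,80],"twist": [0,0,0],"jaw": 87},
    {"travel": [4.5,1.5,92],"twist": [0,0,0],"jaw": 87},
    {"travel": [4.5,1.5,94],"twist": [0,0,0],"jaw": 87},
    {"travel": [4.5,1.5,94],"twist": [0,0,0],"jaw": 87}
  ]
}}

```text
t: 3.2
ee_pos: [0.518, 0.3285, 0.0277]
eef_rot: [[0.937, 0.35, 0.002], [0.35, -0.937, 0.0], [0.002, 0.0, -1.0]]
ft_force: [-1.2, 0.5, -0.2]
width: 1.002
```

```bash
python3 -c "
from h import *
st();plan((.512,.331,.021))
a=viewer.snapshot('scene')[...,::-1];b=viewer.snapshot('top')[...,::-1]
a=cv2.resize(a[140:240,320:420],(400,400),interpolation=2);b=cv2.resize(b[140:240,85:185],(400,400),interpolation=2)
cv2.imwrite('pics/s2.png',np.hstack([a,b]))"
```

```text
t 3.2 p [0.518, 0.3285, 0.0277] yawx 0.3575 z [0.002, 0.0, -1.0] F [-1.23, 0.52, -0.23] T [0.0, -0.02, 0.01] w 87.2 j [-0.06, 0.5, -0.69, 1.73, 0.36, 1.04, -2.09]
(0.512, 0.331, 0.021) travel [-4.8, -4.4, 6.7]
```

View pics/s2.png

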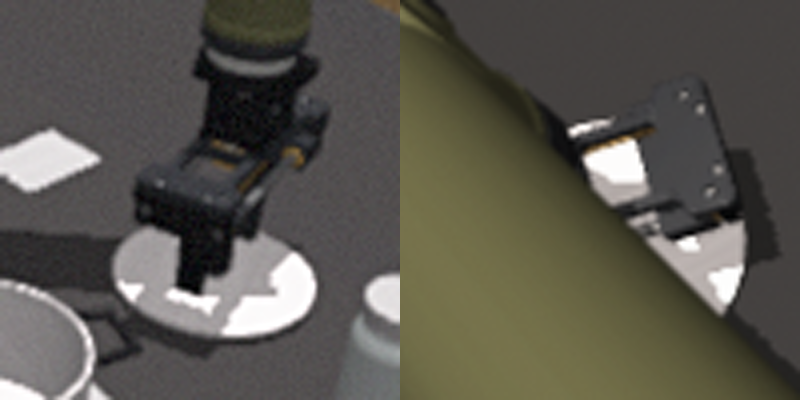

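{"fn": "servo_tool", "kwargs": {
  "increments": [
    {"travel": [-4.5,-2,3],"twist": [0,0,0],"jaw": 87},
    {"travel": [-4.5,-2,5],"twist": [0,0,0],"jaw": 87},
    {"travel": [-4.5,-2,5],"twist": [0,0,0],"jaw": 87},
    {"travel": [-4.5,-2,5],"twist": [0,0,0],"jaw": 87}
  ]
}}

```text
t: 3.7
ee_pos: [0.5119, 0.3293, 0.0216]
eef_rot: [[0.936, 0.351, 0.0], [0.351, -0.936, -0.0], [0.0, 0.0, -1.0]]
ft_force: [-0.6, 0.1, 0.1]
width: 1.0
```

```bash
python3 -c "
from h import *
st();plan((.512,.331,.021))"
```

```text
t 3.7 p [0.5119, 0.3293, 0.0216] yawx 0.3591 z [0.0, -0.0, -1.0] F [-0.56, 0.15, 0.12] T [-0.02, 0.0, 0.07] w 87.0 j [-0.06, 0.5, -0.69, 1.74, 0.37, 1.03, -2.09]
(0.512, 0.331, 0.021) travel [0.7, -1.6, 0.6]
```

Settled. Closing on the handle.

{"fn": "servo_tool", "kwargs": {
  "increments": [
    {"travel": [0,-1,0],"twist": [0,0,0],"jaw": 60},
    {"travel": [0,-1.5,0],"twist": [0,0,0],"jaw": 40},
    {"travel": [0,-1.5,0],"twist": [0,0,0],"jaw": 28},
    {"travel": [0,-1.5,0],"twist": [0,0,0],"jaw": 15},
    {"travel": [0,-1.5,0],"twist": [0,0,0],"jaw": 10},
    {"travel": [0,-1.5,0],"twist": [0,0,0],"jaw": 10},
    {"travel": [0,-1.5,0],"twist": [0,0,0],"jaw": 10},
    {"travel": [0,-1.5,0],"twist": [0,0,0],"jaw": 10}
  ]
}}

```text
t: 4.5
ee_pos: [0.5114, 0.3306, 0.0215]
eef_rot: [[0.936, 0.351, -0.0], [0.351, -0.936, -0.0], [-0.0, 0.0, -1.0]]
ft_force: [0.2, 0.3, 0.4]
width: 0.358
```

```bash
python3 -c "
from h import *
st()"
```

```text
t 4.5 p [0.5114, 0.3306, 0.0215] yawx 0.3588 z [-0.0, -0.0, -1.0] F [0.16, 0.29, 0.44] T [-0.0, -0.04, -0.01] w 31.1 j [-0.07, 0.5, -0.69, 1.74, 0.37, 1.03, -2.1]
```

{"fn": "servo_tool", "kwargs": {
  "increments": [
    {"travel": [0,0,0],"twist": [0,0,0],"jaw": 10},
    {"travel": [0,0,0],"twist": [0,0,0],"jaw": 10},
    {"travel": [0,0,0],"twist": [0,0,0],"jaw": 10}
  ]
}}

```text
t: 4.8
ee_pos: [0.5113, 0.3308, 0.0215]
eef_rot: [[0.936, 0.351, -0.0], [0.351, -0.936, 0.0], [-0.0, -0.0, -1.0]]
ft_force: [0.1, 0.5, 0.4]
width: 0.286
```

{"fn": "servo_tool", "kwargs": {
  "increments": [
    {"travel": [0,0,-10],"twist": [0,0,0],"jaw": 10},
    {"travel": [0,0,-30],"twist": [0,0,0],"jaw": 10},
    {"travel": [0,0,-60],"twist": [0,0,0],"jaw": 10},
    {"travel": [0,0,-95],"twist": [0,0,0],"jaw": 10},
    {"travel": [0,0,-130],"twist": [0,0,0],"jaw": 10},
    {"travel": [0,0,-160],"twist": [0,0,0],"jaw": 10},
    {"travel": [0,0,-170],"twist": [0,0,0],"jaw": 10},
    {"travel": [0,0,-170],"twist": [0,0,0],"jaw": 10}
  ]
}}

```text
t: 5.6
ee_pos: [0.512, 0.331, 0.1929]
eef_rot: [[0.936, 0.351, 0.003], [0.351, -0.936, 0.001], [0.003, 0.0, -1.0]]
ft_force: [0.0, 0.3, -2.9]
width: 0.289
```

```bash
python3 -c "
from h import *
st();plan((.598,.0175,.19),(.598,.0175,.15))
a=viewer.snapshot('scene')[...,::-1]
cv2.imwrite('pics/s3.png',a[100:300,200:480])"
```

```text
t 5.6 p [0.512, 0.331, 0.1929] yawx 0.3586 z [0.003, 0.001, -1.0] F [0.03, 0.27, -2.9] T [0.05, -0.07, -0.01] w 25.2 j [-0.01, 0.34, -0.75, 1.58, 0.24, 1.32, -2.0]
(0.598, 0.0175, 0.19) travel [-29.6, 323.7, 2.9]
(0.598, 0.0175, 0.15) travel [-29.7, 323.7, 42.9]
```

View pics/s3.png

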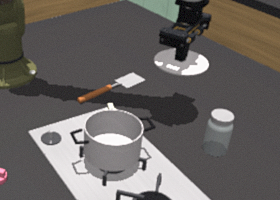

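{"fn": "servo_tool", "kwargs": {
  "increments": [
    {"travel": [-1,12,0],"twist": [0,0,0],"jaw": 10},
    {"travel": [-4,45,0],"twist": [0,0,0],"jaw": 10},
    {"travel": [-8,83,0],"twist": [0,0,0],"jaw": 10},
    {"travel": [-11,121,0],"twist": [0,0,0],"jaw": 10},
    {"travel": [-15,159,0],"twist": [0,0,0],"jaw": 10},
    {"travel": [-18,197,0],"twist": [0,0,0],"jaw": 10},
    {"travel": [-22,235,0],"twist": [0,0,0],"jaw": 10},
    {"travel": [-25,270,0],"twist": [0,0,0],"jaw": 10},
    {"travel": [-28,300,0],"twist": [0,0,0],"jaw": 10},
    {"travel": [-29.5,318,0],"twist": [0,0,0],"jaw": 10},
    {"travel": [-29.5,323.5,0],"twist": [0,0,0],"jaw": 10},
    {"travel": [-29.5,323.5,0],"twist": [0,0,0],"jaw": 10}
  ]
}}

```text
t: 6.85
ee_pos: [0.5969, 0.0173, 0.1906]
eef_rot: [[0.937, 0.351, -0.002], [0.351, -0.937, 0.001], [-0.001, -0.001, -1.0]]
ft_force: [0.3, 1.1, -2.3]
width: 0.296
```

{"fn": "servo_tool", "kwargs": {
  "increments": [
    {"travel": [0,0,12],"twist": [0,0,0],"jaw": 10},
    {"travel": [0,0,22],"twist": [0,0,0],"jaw": 10},
    {"travel": [0,0,25],"twist": [0,0,0],"jaw": 10},
    {"travel": [0,0,25],"twist": [0,0,0],"jaw": 10}
  ]
}}

```text
t: 7.25
ee_pos: [0.5965, 0.0182, 0.1653]
eef_rot: [[0.936, 0.353, -0.002], [0.353, -0.936, 0.0], [-0.002, -0.001, -1.0]]
ft_force: [0.4, -0.1, -1.8]
width: 0.287
```

```bash
python3 -c "
from h import *
st();plan((.598,.0175,.15))
a=viewer.snapshot('scene');b=viewer.snapshot('top')
cv2.imwrite('pics/s4r.png',a[...,::-1]);cv2.imwrite('pics/t4r.png',b[...,::-1])
a=cv2.resize(a[150:290,240:380,::-1],(400,400),interpolation=2);b=cv2.resize(b[100:240,200:340,::-1],(400,400),interpolation=2)
cv2.imwrite('pics/s4.png',np.hstack([a,b]))"
```

```text
t 7.25 p [0.5965, 0.0182, 0.1653] yawx 0.3604 z [-0.002, 0.0, -1.0] F [0.41, -0.13, -1.79] T [0.02, 0.04, -0.04] w 25.0 j [0.43, 0.3, -0.6, 1.65, 0.18, 1.25, -1.42]
(0.598, 0.0175, 0.15) travel [1.2, 1.2, 15.3]
```

View pics/s4.png

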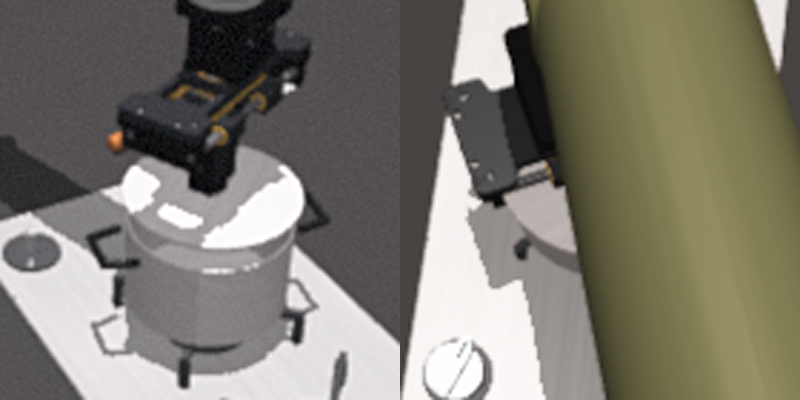

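Run:
```python
from h import *
for cam,f in(("top","pics/top0.png"),("scene","pics/scene0.png")):
    g=cv2.imread(f,0); e=np.argwhere(cv2.Canny(g,40,110)>0)[:,::-1]; P=ray(cam,e,.13)
    for R in(.075,.072):
      c=np.array([.598,.0175])
      for tol in(.006,.004,.003,.002,.002):
        sel=P[abs(np.hypot(*(P-c).T)-R)<tol]; c,r=circ(sel,R,c)
      print(cam,R,c,len(sel),r)
# lid now, scene: flange outer edge at z=.156/.152
g=cv2.imread("pics/s4r.png",0); e=np.argwhere(cv2.Canny(g,40,110)>0)[:,::-1]
for z in(.156,.152):
    P=ray("scene",e,z); c=np.array([.597,.018])
    for tol in(.006,.004,.003,.002,.002):
        sel=P[abs(np.hypot(*(P-c).T)-.079)<tol]; c,r=circ(sel,.079,c)
    print("lid",z,c,len(sel),r)
```

```text
top 0.075 [0.5979492  0.01783837] 134 0.001050967706866868
top 0.072 [0.59829861 0.01438737] 200 0.0010136366254792529
scene 0.075 [0.60263679 0.01528349] 99 0.0011507296676873308
scene 0.072 [0.5992497  0.01811917] 67 0.0011215631418734667
lid 0.156 [0.59789888 0.01735567] 125 0.0010103240730151648
lid 0.152 [0.59414187 0.02096593] 117 0.000968580390012063
```

{"fn": "servo_tool", "kwargs": {
  "increments": [
    {"travel": [1.3,2,6],"twist": [0,0,0],"jaw": 10},
    {"travel": [1.3,2,11],"twist": [0,0,0],"jaw": 10},
    {"travel": [1.3,2,14],"twist": [0,0,0],"jaw": 10},
    {"travel": [1.3,2,16],"twist": [0,0,0],"jaw": 10},
    {"travel": [1.3,2,17.5],"twist": [0,0,0],"jaw": 10},
    {"travel": [1.3,2,17.5],"twist": [0,0,0],"jaw": 10},
    {"travel": [1.3,2,17.5],"twist": [0,0,0],"jaw": 10}
  ]
}}

```text
t: 8.05
ee_pos: [0.5994, 0.016, 0.1492]
eef_rot: [[0.936, 0.351, 0.0], [0.351, -0.936, -0.0], [0.0, 0.0, -1.0]]
ft_force: [-0.4, 0.3, -2.1]
width: 0.287
```

```bash
python3 -c "
from h import *
st()"
```

```text
t 8.05 p [0.5994, 0.016, 0.1492] yawx 0.3588 z [0.0, -0.0, -1.0] F [-0.38, 0.28, -2.12] T [0.03, -0.01, 0.07] w 25.0 j [0.43, 0.32, -0.6, 1.66, 0.19, 1.22, -1.42]
```

{"fn": "servo_tool", "kwargs": {
  "increments": [
    {"travel": [0,0,1.5],"twist": [0,0,0],"jaw": 10},
    {"travel": [0,0,3],"twist": [0,0,0],"jaw": 10},
    {"travel": [0,0,4.2],"twist": [0,0,0],"jaw": 10},
    {"travel": [0,0,5],"twist": [0,0,0],"jaw": 10},
    {"travel": [0,0,5.5],"twist": [0,0,0],"jaw": 10},
    {"travel": [0,0,5.5],"twist": [0,0,0],"jaw": 10},
    {"travel": [0,0,5.5],"twist": [0,0,0],"jaw": 10}
  ]
}}

```text
t: 8.75
ee_pos: [0.5994, 0.016, 0.1435]
eef_rot: [[0.936, 0.351, 0.0], [0.351, -0.936, -0.0], [0.0, 0.0, -1.0]]
ft_force: [1.2, 0.0, -2.2]
width: 0.287
```

```bash
python3 -c "
from h import *
st()"
```

```text
t 8.75 p [0.5994, 0.016, 0.1435] yawx 0.3588 z [0.0, -0.0, -1.0] F [1.16, 0.04, -2.21] T [0.03, -0.02, 0.01] w 25.0 j [0.43, 0.32, -0.6, 1.67, 0.19, 1.21, -1.43]
```

Nearly at the rim and no contact yet, so I'll lower a little further.

{"fn": "servo_tool", "kwargs": {
  "increments": [
    {"travel": [0,0,0.4],"twist": [0,0,0],"jaw": 10},
    {"travel": [0,0,0.8],"twist": [0,0,0],"jaw": 10},
    {"travel": [0,0,0.8],"twist": [0,0,0],"jaw": 10},
    {"travel": [0,0,0.8],"twist": [0,0,0],"jaw": 10}
  ]
}}

```text
t: 9.15
ee_pos: [0.5994, 0.0159, 0.1434]
eef_rot: [[0.936, 0.351, 0.0], [0.351, -0.936, -0.0], [0.0, 0.0, -1.0]]
ft_force: [-3.0, 0.1, 5.2]
width: 0.292
```

```bash
python3 -c "
from h import *
st()"
```

```text
t 9.15 p [0.5994, 0.0159, 0.1434] yawx 0.3587 z [0.0, -0.0, -1.0] F [-3.03, 0.15, 5.19] T [-0.05, 0.63, 0.02] w 25.4 j [0.43, 0.32, -0.6, 1.67, 0.19, 1.21, -1.43]
```

Contact at z 0.1434, against 0.1435 predicted for seated. I'll ease off slightly and release.

{"fn": "servo_tool", "kwargs": {
  "increments": [
    {"travel": [0,0,-0.4],"twist": [0,0,0],"jaw": 10},
    {"travel": [0,0,-0.4],"twist": [0,0,0],"jaw": 28},
    {"travel": [0,0,-0.4],"twist": [0,0,0],"jaw": 34},
    {"travel": [0,0,-0.4],"twist": [0,0,0],"jaw": 60},
    {"travel": [0,0,-0.4],"twist": [0,0,0],"jaw": 60},
    {"travel": [0,0,-0.4],"twist": [0,0,0],"jaw": 60},
    {"travel": [0,0,-0.4],"twist": [0,0,0],"jaw": 60},
    {"travel": [0,0,-0.4],"twist": [0,0,0],"jaw": 60}
  ]
}}

```text
t: 9.95
ee_pos: [0.5994, 0.016, 0.1431]
eef_rot: [[0.936, 0.351, 0.0], [0.351, -0.936, -0.0], [-0.0, 0.0, -1.0]]
ft_force: [-0.0, -0.4, 0.3]
width: 0.673
```

{"fn": "servo_tool", "kwargs": {
  "increments": [
    {"travel": [0,0,-5],"twist": [0,0,0],"jaw": 60},
    {"travel": [0,0,-20],"twist": [0,0,0],"jaw": 60},
    {"travel": [0,0,-50],"twist": [0,0,0],"jaw": 60},
    {"travel": [0,0,-90],"twist": [0,0,0],"jaw": 60},
    {"travel": [-8,40,-100],"twist": [0,0,0],"jaw": 60},
    {"travel": [-16,85,-100],"twist": [0,0,0],"jaw": 60},
    {"travel": [-24,130,-100],"twist": [0,0,0],"jaw": 60},
    {"travel": [-32,175,-100],"twist": [0,0,0],"jaw": 60},
    {"travel": [-40,220,-100],"twist": [0,0,0],"jaw": 60},
    {"travel": [-40,220,-100],"twist": [0,0,0],"jaw": 60}
  ]
}}

```text
t: 10.95
ee_pos: [0.6383, -0.2146, 0.2434]
eef_rot: [[0.941, 0.34, -0.0], [0.34, -0.941, -0.005], [-0.002, 0.005, -1.0]]
ft_force: [-0.3, -1.5, 0.1]
width: 0.689
```

```bash
python3 -c "
from h import *
st();plan((.4935,-.3578,.18),(.4935,-.3578,.0185))
a=viewer.snapshot('scene');b=viewer.snapshot('top')
cv2.imwrite('pics/s5r.png',a[...,::-1]);cv2.imwrite('pics/t5r.png',b[...,::-1])
a=cv2.resize(a[150:290,240:380,::-1],(400,400),interpolation=2);b=cv2.resize(b[100:240,200:340,::-1],(400,400),interpolation=2)
cv2.imwrite('pics/s5.png',np.hstack([a,b]))"
```

```text
t 10.95 p [0.6383, -0.2146, 0.2434] yawx 0.3465 z [-0.0, -0.005, -1.0] F [-0.27, -1.49, 0.07] T [0.01, 0.02, -0.01] w 60.0 j [0.64, 0.4, -0.48, 1.34, 0.19, 1.44, -1.07]
(0.4935, -0.3578, 0.18) travel [-184.7, 85.2, 64.1]
(0.4935, -0.3578, 0.0185) travel [-184.4, 84.4, 225.6]
```

View pics/s5.png

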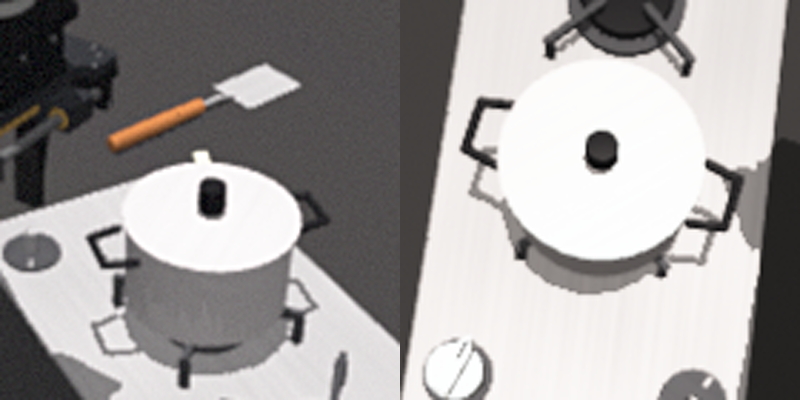

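{"fn": "servo_tool", "kwargs": {
  "increments": [
    {"travel": [-30,14,5],"twist": [0,0,1.7],"jaw": 40},
    {"travel": [-65,30,15],"twist": [0,0,1.7],"jaw": 40},
    {"travel": [-105,48,25],"twist": [0,0,1.7],"jaw": 40},
    {"travel": [-145,66,40],"twist": [0,0,1.7],"jaw": 40},
    {"travel": [-175,80,70],"twist": [0,0,1.7],"jaw": 40},
    {"travel": [-185,85,110],"twist": [0,0,1.7],"jaw": 40},
    {"travel": [-185,85,145],"twist": [0,0,1.7],"jaw": 40},
    {"travel": [-185,85,165],"twist": [0,0,1.7],"jaw": 40},
    {"travel": [-185,85,165],"twist": [0,0,1.7],"jaw": 40},
    {"travel": [-185,85,165],"twist": [0,0,1.7],"jaw": 40}
  ]
}}

```text
t: 12.05
ee_pos: [0.497, -0.3474, 0.0795]
eef_rot: [[0.946, 0.325, 0.001], [0.325, -0.946, -0.0], [0.001, 0.001, -1.0]]
ft_force: [0.7, 0.2, 0.8]
width: 0.461
```

Run:
```python
from h import *
st();plan((.4935,-.3578,.0185))
for cam,f in(("top","pics/t5r.png"),("scene","pics/s5r.png")):
    g=cv2.imread(f,0); e=np.argwhere(cv2.Canny(g,40,110)>0)[:,::-1]; P=ray(cam,e,.134); c=np.array([.599,.016])
    for tol in(.006,.004,.003,.002,.002):
        sel=P[abs(np.hypot(*(P-c).T)-.079)<tol]; c,r=circ(sel,.079,c)
    print("lid",cam,c,len(sel),r)
a=viewer.snapshot('scene');b=viewer.snapshot('top')
a=cv2.resize(a[240:340,110:210,::-1],(400,400),interpolation=2);b=cv2.resize(b[160:260,370:470,::-1],(400,400),interpolation=2)
cv2.imwrite('pics/s6.png',np.hstack([a,b]))
```

```text
t 12.05 p [0.497, -0.3474, 0.0795] yawx 0.3314 z [0.001, -0.0, -1.0] F [0.73, 0.2, 0.78] T [0.04, 0.01, 0.01] w 40.1 j [0.9, 0.37, -0.4, 1.72, 0.16, 1.09, -0.79]
(0.4935, -0.3578, 0.0185) travel [-6.8, 8.6, 61.0]
lid top [0.60103959 0.015647  ] 147 0.0008975454518572015
lid scene [0.60089325 0.01446545] 134 0.0010706558613962239
```

View pics/s6.png

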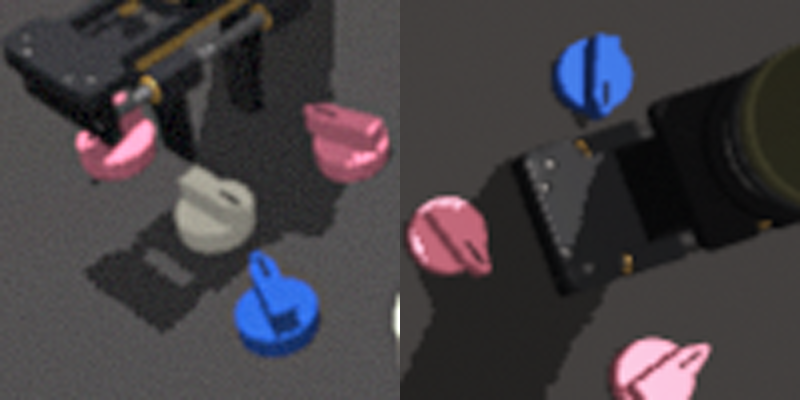

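{"fn": "servo_tool", "kwargs": {
  "increments": [
    {"travel": [-7,8.5,10],"twist": [0,0,0],"jaw": 40},
    {"travel": [-7.5,8.5,35],"twist": [0,0,0],"jaw": 40},
    {"travel": [-7.5,8.5,52],"twist": [0,0,0],"jaw": 40},
    {"travel": [-7.5,8.5,58],"twist": [0,0,0],"jaw": 40},
    {"travel": [-7.5,8.5,60],"twist": [0,0,0],"jaw": 40},
    {"travel": [-7.5,8.5,60],"twist": [0,0,0],"jaw": 40},
    {"travel": [-7.5,8.5,60],"twist": [0,0,0],"jaw": 40}
  ]
}}

```text
t: 12.85
ee_pos: [0.4922, -0.3597, 0.0193]
eef_rot: [[0.946, 0.323, 0.002], [0.323, -0.946, -0.001], [0.001, 0.002, -1.0]]
ft_force: [0.5, -0.1, 0.2]
width: 0.458
```

Run:
```python
from h import *
st();plan((.492,-.357,.018))
a=viewer.snapshot('scene');b=viewer.snapshot('top')
a=cv2.resize(a[240:340,110:210,::-1],(400,400),interpolation=2);b=cv2.resize(b[160:260,370:470,::-1],(400,400),interpolation=2)
cv2.imwrite('pics/s7.png',np.hstack([a,b]))
```

```text
t 12.85 p [0.4922, -0.3597, 0.0193] yawx 0.3291 z [0.002, -0.001, -1.0] F [0.51, -0.08, 0.16] T [0.06, -0.0, -0.04] w 39.8 j [0.9, 0.44, -0.38, 1.75, 0.19, 0.98, -0.8]
(0.492, -0.357, 0.018) travel [0.7, -2.6, 1.3]
```

View pics/s7.png

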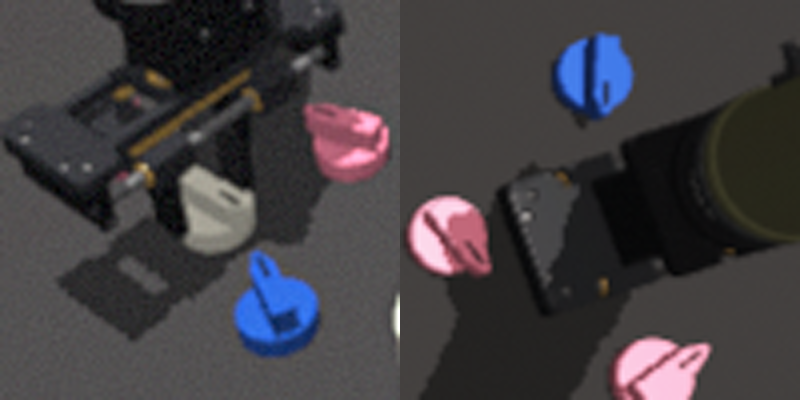

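{"fn": "servo_tool", "kwargs": {
  "increments": [
    {"travel": [0,-1.5,1],"twist": [0,0,0],"jaw": 40},
    {"travel": [0,-2,1.2],"twist": [0,0,0],"jaw": 28},
    {"travel": [0,-2,1.2],"twist": [0,0,0],"jaw": 20},
    {"travel": [0,-2,1.2],"twist": [0,0,0],"jaw": 10},
    {"travel": [0,-2,1.2],"twist": [0,0,0],"jaw": 4},
    {"travel": [0,-2,1.2],"twist": [0,0,0],"jaw": 4},
    {"travel": [0,-2,1.2],"twist": [0,0,0],"jaw": 4},
    {"travel": [0,-2,1.2],"twist": [0,0,0],"jaw": 4}
  ]
}}

```text
t: 13.75
ee_pos: [0.4908, -0.3572, 0.017]
eef_rot: [[0.946, 0.323, 0.0], [0.323, -0.946, -0.0], [-0.0, 0.0, -1.0]]
ft_force: [0.7, 0.2, 0.5]
width: 0.16
```

Run:
```python
from h import *
st()
a=viewer.snapshot('scene');
a=cv2.resize(a[240:340,110:210,::-1],(400,400),interpolation=2)
cv2.imwrite('pics/s8.png',a)
```

```text
t 13.75 p [0.4908, -0.3572, 0.017] yawx 0.3291 z [0.0, -0.0, -1.0] F [0.74, 0.18, 0.47] T [0.08, 0.04, 0.02] w 13.9 j [0.9, 0.44, -0.38, 1.76, 0.19, 0.98, -0.8]
```

View pics/s8.png

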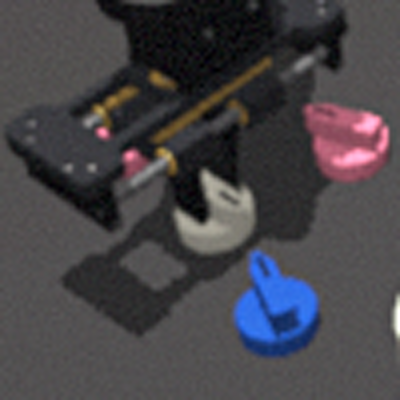

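Run:
```python
from h import *
t=cv2.imread("pics/top0.png",0).astype(float); s=cv2.imread("pics/scene0.png",0).astype(float)
e=ray("top",[[283+22.8,221+14.5],[283+26.7,221+10.4]],.0125); d=e[1]-e[0]; print("rib own dir",np.arctan2(d[1],d[0]),e)
for cam,g,c0,box in(("top",t,(.4245,-.0675),(303,229,313,239)),("scene",s,(.4245,-.0675),(247,238,255,246))):
    # collar edge refit
    E=np.argwhere(cv2.Canny(g.astype(np.uint8),40,110)>0)[:,::-1]; P=ray(cam,E,.012); c=np.array(c0)
    for tol in(.006,.004,.003,.002,.002):
        sel=P[abs(np.hypot(*(P-c).T)-.03)<tol]; c,r=circ(sel,.03,c)
    x0,y0,x1,y1=box; yy,xx=np.mgrid[y0:y1,x0:x1]; G=g[y0:y1,x0:x1]; uv=np.c_[xx.ravel(),yy.ravel()]; W=ray(cam,uv,.0125)
    rad=np.hypot(*(W-c).T); w=np.clip(G.ravel()-np.median(G)-15,0,None)*((rad>.012)&(rad<.0265)); rib=(W*w[:,None]).sum(0)/w.sum(); d=rib-c
    print(cam,"collar",c,len(sel),r,"rib",rib,np.hypot(*d),"ang",np.arctan2(d[1],d[0]))
plan((.4908,-.3572,.1),(.46,-.2,.12),(.4245,-.068,.12))
```

```text
rib own dir -0.7465102813677151 [[ 0.43863632 -0.07656099]
 [ 0.4488065  -0.08596941]]
top collar [ 0.42548638 -0.06737188] 81 0.0008918632480026288 rib [ 0.44395959 -0.07976941] 0.022247653852491372 ang -0.5910713130491816
scene collar [ 0.42877288 -0.07036308] 46 0.0010502462535381086 rib [ 0.44265446 -0.07963086] 0.016691018085089118 ang -0.5886704151659103
(0.4908, -0.3572, 0.1) travel [0.0, -0.0, -83.1]
(0.46, -0.2, 0.12) travel [21.7, -158.7, -103.1]
(0.4245, -0.068, 0.12) travel [30.8, -295.1, -103.1]
```

{"fn": "servo_tool", "kwargs": {
  "increments": [
    {"travel": [0,0,-15],"twist": [0,0,0],"jaw": 4},
    {"travel": [0,0,-45],"twist": [0,0,0],"jaw": 4},
    {"travel": [3,-25,-80],"twist": [0,0,7],"jaw": 4},
    {"travel": [8,-60,-100],"twist": [0,0,14],"jaw": 4},
    {"travel": [13,-95,-103],"twist": [0,0,21],"jaw": 4},
    {"travel": [18,-130,-103],"twist": [0,0,28],"jaw": 4},
    {"travel": [22,-165,-103],"twist": [0,0,35],"jaw": 4},
    {"travel": [25,-200,-103],"twist": [0,0,42],"jaw": 4},
    {"travel": [28,-235,-103],"twist": [0,0,49],"jaw": 4},
    {"travel": [30,-265,-103],"twist": [0,0,53.8],"jaw": 4},
    {"travel": [31,-285,-103],"twist": [0,0,53.8],"jaw": 4},
    {"travel": [31,-295,-103],"twist": [0,0,53.8],"jaw": 4}
  ]
}}

```text
t: 15.0
ee_pos: [0.4247, -0.0665, 0.1207]
eef_rot: [[0.822, -0.569, 0.001], [-0.569, -0.822, -0.001], [0.001, 0.0, -1.0]]
ft_force: [0.6, -1.5, -1.0]
width: 0.16
```

{"fn": "servo_tool", "kwargs": {
  "increments": [
    {"travel": [0,0,15],"twist": [0,0,0],"jaw": 4},
    {"travel": [0,0,28],"twist": [0,0,0],"jaw": 4},
    {"travel": [0,0,35],"twist": [0,0,0],"jaw": 4},
    {"travel": [0,0,35],"twist": [0,0,0],"jaw": 4},
    {"travel": [0,0,35],"twist": [0,0,0],"jaw": 4},
    {"travel": [0,0,35],"twist": [0,0,0],"jaw": 4}
  ]
}}

```text
t: 15.6
ee_pos: [0.4252, -0.0683, 0.0853]
eef_rot: [[0.82, -0.573, 0.001], [-0.573, -0.82, -0.0], [0.001, -0.0, -1.0]]
ft_force: [0.2, -0.6, -1.0]
width: 0.158
```

Run:
```python
from h import *
st()
a=viewer.snapshot('scene');b=viewer.snapshot('top')
cv2.imwrite('pics/s9r.png',a[...,::-1]);cv2.imwrite('pics/t9r.png',b[...,::-1])
a=cv2.resize(a[180:280,200:300,::-1],(400,400),interpolation=2);b=cv2.resize(b[190:290,250:350,::-1],(400,400),interpolation=2)
cv2.imwrite('pics/s9.png',np.hstack([a,b]))
```

```text
t 15.6 p [0.4252, -0.0683, 0.0853] yawx -0.6102 z [0.001, -0.0, -1.0] F [0.16, -0.61, -0.97] T [0.07, 0.01, -0.01] w 13.8 j [0.64, -0.01, -0.54, 2.12, -0.0, 1.03, -2.07]
```

View pics/s9.png

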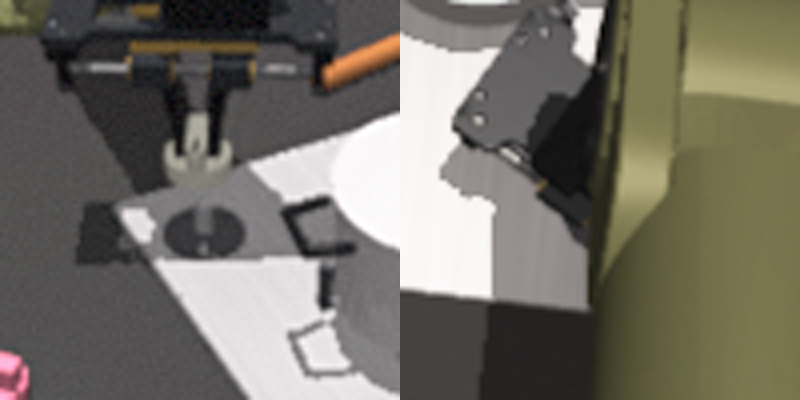

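```bash
cat > ov.py <<'E'
from h import *
def ov(src,dst,cen,k=(0,0),zk=None,sp=(.4255,-.068),x0=225,y0=200,w=54,hh=54,K=14):
    im=cv2.imread(src)[y0:y0+hh,x0:x0+w]; I=cv2.resize(im,None,fx=K,fy=K,interpolation=cv2.INTER_CUBIC)
    a=np.linspace(0,2*np.pi,80)
    def d(c,r,z,col):
        X=np.c_[c[0]+r*np.cos(a),c[1]+r*np.sin(a),0*a+z]; u=(proj("scene",X)-[x0,y0]+.5)*K
        cv2.polylines(I,[np.round(u*16).astype(int)],True,col,1,cv2.LINE_AA,4)
    d(cen,.023,zk,(0,0,255)); d(cen,.023,zk+.016,(0,0,255))
    d(sp,.006,.036,(0,255,0)); d(sp,.006,.012,(0,255,0)); d(sp,.03,.012,(255,255,0))
    raw=cv2.resize(im,None,fx=7,fy=7,interpolation=cv2.INTER_CUBIC)
    o=cv2.resize(I,(400,400)); raw=cv2.resize(raw,(400,400)); cv2.imwrite(dst,np.hstack([raw,o]))
E
python3 -c "
from ov import *
ov('pics/s9r.png','pics/ov9.png',(.4252,-.0683),zk=.0683)"
```

```text
(no output)
```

View pics/ov9.png

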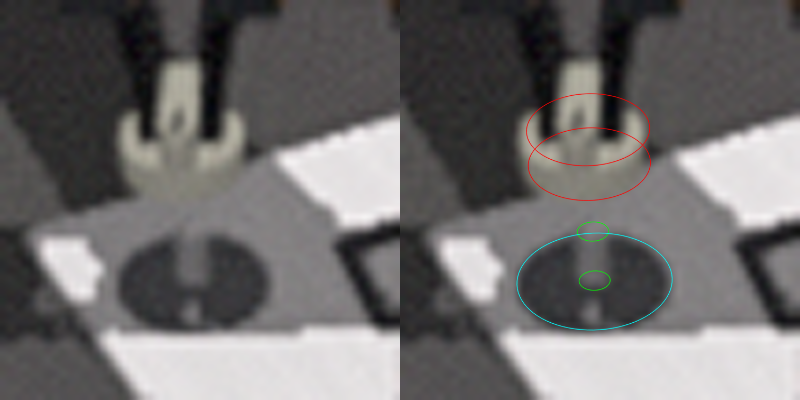

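Run:
```python
from h import *
im=cv2.imread("pics/s9r.png").astype(float); b=im[...,0]; g=im.mean(2); yel=im[...,2]-im[...,0]
print("cols 236..266")
for r in(219,221,223,225): print(r,"R-B",yel[r,236:262].astype(int).tolist())
for r in(219,221,223): print(r,"g",g[r,236:262].astype(int).tolist())
for r in(232,233,234,235,236,238,240): print(r,"g",g[r,238:266].astype(int).tolist())
```

```text
cols 236..266
219 R-B [-3, 0, 0, -2, 5, 11, 17, 16, 9, 12, 11, 11, 12, 13, 8, 7, 10, 12, 15, 16, 18, 12, 4, 3, 3, 6]
221 R-B [3, 0, 0, 1, 2, 7, 13, 15, 19, 18, 13, 8, 12, 12, 11, 14, 15, 19, 17, 15, 12, 10, 1, 0, 1, 1]
223 R-B [-2, 3, -2, 2, 5, 4, 11, 10, 10, 12, 12, 11, 12, 9, 11, 12, 10, 14, 11, 10, 10, 6, 2, 2, 0, 1]
225 R-B [-2, 2, 5, 0, 1, 2, 5, 7, 10, 10, 10, 6, 12, 11, 10, 14, 11, 9, 9, 6, 3, 0, 3, 1, 2, 3]
219 g [41, 49, 41, 41, 67, 126, 167, 146, 116, 128, 122, 124, 136, 131, 113, 116, 120, 121, 124, 158, 162, 132, 63, 65, 77, 80]
221 g [46, 45, 44, 45, 57, 93, 136, 156, 159, 167, 144, 116, 125, 122, 117, 136, 165, 161, 157, 145, 128, 100, 72, 87, 113, 129]
223 g [43, 42, 45, 43, 43, 73, 114, 121, 123, 126, 129, 126, 123, 129, 126, 131, 133, 125, 124, 119, 115, 120, 124, 130, 131, 125]
232 g [122, 123, 123, 126, 125, 127, 120, 104, 87, 76, 79, 98, 112, 106, 98, 73, 65, 71, 91, 107, 120, 129, 130, 131, 130, 133, 129, 127]
233 g [119, 125, 126, 127, 118, 103, 88, 66, 57, 49, 73, 90, 102, 100, 91, 63, 55, 52, 54, 63, 89, 117, 130, 130, 129, 129, 129, 127]
234 g [126, 122, 123, 122, 98, 67, 60, 53, 49, 54, 64, 96, 102, 100, 91, 66, 53, 53, 49, 51, 58, 89, 118, 132, 132, 132, 131, 132]
235 g [178, 126, 122, 105, 69, 51, 53, 57, 58, 54, 69, 94, 103, 99, 88, 72, 58, 62, 51, 60, 58, 66, 92, 119, 129, 130, 127, 132]
236 g [203, 133, 113, 79, 53, 52, 57, 55, 59, 58, 70, 98, 103, 100, 91, 70, 53, 56, 54, 58, 53, 53, 76, 111, 134, 130, 128, 129]
238 g [129, 128, 112, 60, 51, 55, 57, 60, 55, 55, 59, 72, 82, 80, 79, 61, 53, 60, 62, 58, 61, 54, 60, 96, 131, 131, 130, 130]
240 g [125, 126, 117, 73, 56, 51, 55, 56, 55, 57, 58, 59, 74, 74, 54, 56, 57, 59, 60, 57, 57, 50, 72, 109, 128, 129, 128, 127]
```

Run:
```python
from h import *
print(proj("scene",[[.4255,-.068,.012],[.4255,-.068,.036],[.4252,-.0683,.068],[.4252,-.0683,.084],[.4252+.00563,-.0683+.00826,.076]]))
```

```text
[[250.74609846 237.33910395]
 [250.50849011 230.71664579]
 [250.03555555 221.63156438]
 [249.86799721 216.99313974]
 [253.54477987 219.35416005]]
```

{"fn": "servo_tool", "kwargs": {
  "increments": [
    {"travel": [-1,-1,10],"twist": [0,0,0],"jaw": 4},
    {"travel": [-1,-2,20],"twist": [0,0,0],"jaw": 4},
    {"travel": [-1,-2,26],"twist": [0,0,0],"jaw": 4},
    {"travel": [-1,-2,27.5],"twist": [0,0,0],"jaw": 4},
    {"travel": [-1,-2,27.5],"twist": [0,0,0],"jaw": 4},
    {"travel": [-1,-2,27.5],"twist": [0,0,0],"jaw": 4},
    {"travel": [-1,-2,27.5],"twist": [0,0,0],"jaw": 4}
  ]
}}

```text
t: 16.4
ee_pos: [0.4254, -0.0659, 0.0577]
eef_rot: [[0.82, -0.573, 0.001], [-0.573, -0.82, -0.0], [0.001, -0.0, -1.0]]
ft_force: [0.4, -0.2, -0.8]
width: 0.155
```

Run:
```python
from ov import *
st()
a=viewer.snapshot('scene')
cv2.imwrite('pics/s10r.png',a[...,::-1])
p=readout.read_state()["ee_pos"]
ov('pics/s10r.png','pics/ov10.png',p[:2],zk=p[2]-.017)
im=a[...,::-1].astype(float);g=im.mean(2);yel=im[...,2]-im[...,0]
for r in range(219,237): print(r,"R-B",yel[r,238:264].astype(int).tolist())
for r in range(224,246,2): print(r,"g",g[r,238:264].astype(int).tolist())
print(proj("scene",[[*p[:2],p[2]-.017],[*p[:2],p[2]-.001]]))
```

```text
t 16.4 p [0.4254, -0.0659, 0.0577] yawx -0.6099 z [0.001, -0.0, -1.0] F [0.35, -0.16, -0.75] T [0.08, 0.01, 0.06] w 13.5 j [0.63, 0.04, -0.54, 2.14, 0.02, 0.97, -2.1]
219 R-B [0, 1, 0, 1, 2, 3, 1, -2, -2, 7, 13, 16, 19, 18, 14, 5, -2, -3, 2, 2, 3, 0, 6, 3, 1, 3]
220 R-B [-1, 2, -1, -1, 3, -3, -4, -4, -1, 6, 15, 16, 15, 15, 13, 2, -3, -3, -3, 2, -2, 1, 3, 3, 4, 4]
221 R-B [-1, 1, 1, 4, 2, 4, 1, -3, 0, 10, 17, 15, 15, 17, 15, 3, -6, 1, 0, 1, 1, 3, 3, 2, 1, 5]
222 R-B [5, 1, 0, -2, 2, 5, 6, 0, -4, 11, 19, 16, 13, 18, 19, 0, -1, 1, 5, 7, 0, 3, 1, 2, 0, 3]
223 R-B [1, 0, -1, 2, 4, 10, 13, -2, 2, 9, 19, 11, 9, 16, 11, 4, -3, 2, 8, 11, 5, -1, 2, 4, 1, 1]
224 R-B [-5, 2, 1, 4, 7, 15, 16, 1, 2, 13, 13, 9, 10, 16, 12, 2, -1, 4, 12, 18, 10, 1, 0, 0, 0, 2]
225 R-B [3, 2, -3, 4, 11, 19, 14, 4, 3, 8, 16, 9, 9, 15, 12, -2, 2, 5, 13, 16, 14, 1, 0, 2, 0, 1]
226 R-B [2, 0, -2, 2, 9, 17, 16, 6, 6, 8, 14, 13, 13, 10, 8, 6, 3, 5, 13, 16, 13, -1, 2, 1, 2, 4]
227 R-B [1, 3, -1, 3, 10, 14, 16, 13, 14, 11, 9, 10, 14, 10, 11, 12, 12, 13, 18, 14, 8, 0, 1, 1, 1, 4]
228 R-B [-1, 2, 1, 2, 8, 12, 17, 16, 17, 16, 1
[... 1602 characters left out ...]
72, 63, 53, 60, 89, 118, 131, 129, 131]
236 g [207, 131, 115, 80, 52, 55, 55, 55, 54, 53, 70, 96, 104, 103, 93, 69, 59, 54, 54, 57, 58, 56, 71, 110, 132, 129]
238 g [203, 128, 106, 55, 50, 59, 58, 58, 53, 56, 57, 71, 81, 79, 79, 58, 55, 58, 56, 62, 60, 54, 61, 96, 131, 133]
240 g [167, 129, 112, 75, 51, 56, 57, 57, 61, 57, 61, 59, 72, 70, 57, 59, 56, 59, 60, 53, 55, 56, 74, 107, 127, 129]
242 g [125, 127, 128, 122, 104, 58, 50, 50, 56, 56, 54, 80, 110, 99, 60, 56, 57, 55, 54, 51, 56, 92, 121, 127, 125, 126]
244 g [127, 126, 124, 128, 132, 130, 120, 103, 92, 86, 68, 72, 74, 77, 83, 100, 109, 98, 108, 119, 128, 129, 126, 124, 128, 125]
[[251.07028356 229.11880292]
 [250.91292258 224.6014689 ]]
```

View pics/ov10.png

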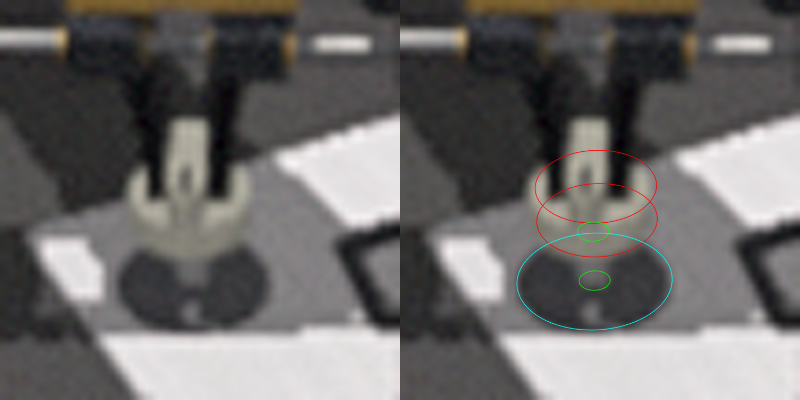

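Run:
```python
from h import *
p=np.array(readout.read_state()["ee_pos"])
A=np.mean([viewer.snapshot('scene').astype(float) for _ in range(16)],0); np.save("avg10.npy",A)
g=A.mean(2); y=A[...,0]-A[...,2]
a=np.linspace(0,2*np.pi,4000)
def lowrow(c,r,z,col):
    u=proj("scene",np.c_[c[0]+r*np.cos(a),c[1]+r*np.sin(a),0*a+z]); s=u[abs(u[:,0]-col)<.3]; return s[s[:,1]>u[:,1].mean()][:,1].mean()
def cross(prof,r0,lvl):  # first downward crossing
    for i in range(len(prof)-1):
        if (prof[i]-lvl)*(prof[i+1]-lvl)<=0 and prof[i]!=prof[i+1]: return r0+i+(prof[i]-lvl)/(prof[i]-prof[i+1])
for c in range(244,257):
    pr=y[231:240,c]; hi=y[228:232,c].mean(); lo=y[238:241,c].mean() 
    k=cross(pr,231,(hi+lo)/2); kp=lowrow(p[:2],.023,p[2]-.017,c)
    pc=g[238:250,c]; lo=g[238:241,c].mean(); hi=g[246:249,c].mean(); q=cross(g[240:250,c],240,(lo+hi)/2); qp=lowrow((.4255,-.068),.03,.012,c)
    qpb=lowrow((.4255,-.068),.03,.008,c)
    print(c,"knob",k and round(k,2),round(kp,2),"| collar",q and round(q,2),round(qp,2),round(qpb,2))
for r in(224,226,228,230,231): print(r,np.round(y[r,239:262]).astype(int).tolist())
for r in(236,237,238): print(r,np.round(g[r,239:264]).astype(int).tolist())
print(np.round(g[222:250,[246,250,254]]).astype(int).T.tolist())
```

```text
244 knob 232.78 231.81 | collar 244.29 242.66 243.73
245 knob 233.44 232.64 | collar 244.41 243.1 244.17
246 knob 233.95 233.19 | collar 244.48 243.43 244.51
247 knob 234.27 233.58 | collar 244.53 243.68 244.77
248 knob 234.76 233.86 | collar 244.61 243.86 244.95
249 knob 235.13 234.04 | collar 244.64 243.97 245.06
250 knob 234.76 234.13 | collar 244.68 244.01 245.11
251 knob 234.75 234.15 | collar 244.67 244.0 245.1
252 knob 234.53 234.09 | collar 244.6 243.93 245.03
253 knob 234.27 233.95 | collar 244.47 243.8 244.9
254 knob 233.81 233.74 | collar 244.36 243.6 244.7
255 knob 233.38 233.43 | collar 244.46 243.33 244.44
256 knob 232.83 233.0 | collar 244.39 242.98 244.09
224 [1, 1, 1, 10, 15, 14, 3, 0, 11, 15, 10, 10, 16, 13, 2, -2, 4, 12, 17, 10, 1, 0, 1]
226 [2, 0, 3, 11, 17, 13, 4, 5, 8, 13, 14, 13, 11, 9, 5, 3, 8, 14, 16, 12, 1, 0, 1]
228 [1, 1, 2, 6, 14, 16, 17, 16, 14, 11, 11, 9, 10, 12, 16, 16, 16, 16, 14, 7, 2, 1, 2]
230 [0, 0, 1, 3, 10, 12, 13, 14, 13, 10, 10, 11, 10, 13, 14, 13, 12, 11, 10, 5, 1, 1, 2]
231 [1, 0, 0, 3, 8, 10, 11, 12, 11, 11, 10, 11, 11, 12, 11, 12, 11, 12, 8, 3, 1, 1, 2]
236 [131, 113, 80, 56, 54, 55, 54, 55, 55, 70, 93, 103, 102, 95, 69, 54, 56, 56, 57, 56, 56, 74, 111, 132, 130]
237 [131, 108, 62, 53, 56, 57, 57, 57, 56, 67, 90, 103, 104, 94, 68, 57, 57, 57, 58, 58, 54, 64, 100, 133, 131]
238 [132, 107, 56, 54, 56, 58, 58, 58, 58, 59, 73, 81, 80, 74, 61, 58, 58, 59, 59, 59, 57, 61, 97, 132, 132]
[[29, 35, 33, 30, 68, 136, 165, 162, 142, 126, 125, 120, 90, 60, 55, 57, 58, 58, 59, 57, 54, 51, 94, 196, 231, 228, 226, 226], [135, 109, 111, 125, 136, 128, 121, 120, 122, 124, 128, 129, 123, 110, 103, 103, 81, 58, 73, 100, 110, 88, 73, 184, 229, 224, 222, 223], [11, 11, 11, 13, 49, 134, 168, 160, 142, 128, 126, 120, 88, 58, 54, 57, 58, 57, 59, 57, 57, 64, 110, 197, 229, 225, 222, 222]]
```

Run:
```python
from h import *
a=np.linspace(0,2*np.pi,4000)
def lowrow(c,r,z,col):
    u=proj("scene",np.c_[c[0]+r*np.cos(a),c[1]+r*np.sin(a),0*a+z]); s=u[abs(u[:,0]-col)<.3]; return s[s[:,1]>u[:,1].mean()][:,1].mean()
g=cv2.imread("pics/scene0.png").astype(float).mean(2)
for c in(244,246,248,250,252,254,256):
    print(c,np.round(g[226:250,c]).astype(int).tolist(),round(lowrow((.4255,-.068),.03,.012,c),2),round(lowrow((.4255,-.068),.03,.008,c),2))
A=np.load("avg10.npy").mean(2); print(np.round(A[236:247,244:258]).astype(int).tolist())
print("flat base",proj("scene",[[.4255+.003*.82,-.068-.003*.573,.012],[.4255+.004*.82,-.068-.004*.573,.012]]),"rib in/out",proj("scene",[[.4255+r*.82,-.068-r*.573,.012] for r in(.018,.022,.027)]))
d=np.array([.82,-.573,0])*.005; print("row per 5mm along",proj("scene",[[.4255,-.068,.03],[.4255+d[0],-.068+d[1],.03]]))
```

```text
244 [195, 230, 225, 223, 223, 226, 218, 156, 95, 94, 98, 101, 96, 101, 95, 98, 86, 135, 209, 230, 230, 226, 225, 226] 242.66 243.73
246 [213, 224, 221, 221, 224, 216, 155, 102, 95, 99, 99, 99, 99, 105, 102, 102, 96, 77, 136, 208, 229, 226, 227, 228] 243.43 244.51
248 [228, 223, 222, 223, 214, 180, 131, 100, 99, 102, 103, 102, 99, 98, 100, 99, 104, 93, 76, 184, 231, 226, 224, 225] 243.86 244.95
250 [227, 222, 223, 218, 226, 211, 149, 107, 109, 110, 108, 109, 101, 105, 131, 165, 187, 142, 81, 183, 227, 226, 222, 224] 244.01 245.11
252 [226, 223, 223, 224, 230, 199, 132, 101, 101, 104, 106, 100, 100, 102, 109, 100, 106, 91, 88, 186, 228, 224, 222, 224] 243.93 245.03
254 [227, 225, 226, 226, 229, 184, 115, 97, 102, 102, 101, 100, 100, 106, 104, 103, 102, 84, 133, 205, 226, 225, 223, 223] 243.6 244.7
256 [225, 224, 226, 226, 230, 227, 159, 98, 97, 100, 101, 101, 105, 102, 103, 103, 94, 83, 188, 230, 225, 222, 223, 223] 242.98 244.09
[[55, 54, 55, 55, 70, 93, 103, 102, 95, 69, 54, 56, 56, 57], [57, 57, 57, 56, 67, 90, 103, 104, 94, 68, 57, 57, 57, 58], [58, 58, 58, 58, 59, 73, 81, 80, 74, 61, 58, 58, 59, 59], [58, 58, 58, 58, 56, 57, 58, 58, 56, 57, 57, 59, 59, 60], [56, 57, 59, 57, 58, 61, 73, 75, 58, 57, 59, 59, 59, 58], [55, 57, 57, 57, 57, 71, 100, 97, 59, 56, 57, 57, 57, 55], [52, 52, 54, 55, 57, 79, 110, 102, 60, 57, 57, 54, 54, 52], [76, 55, 51, 53, 49, 65, 88, 86, 76, 73, 64, 50, 58, 83], [119, 104, 94, 87, 71, 72, 73, 75, 84, 99, 110, 98, 108, 121], [203, 200, 196, 192, 187, 186, 184, 183, 184, 191, 197, 195, 196, 195], [232, 232, 231, 231, 229, 229, 229, 228, 228, 229, 229, 229, 229, 228]]
flat base [[250.67449854 237.99494218]
 [250.65056767 238.21414325]] rib in/out [[250.3121223  241.31422234]
 [250.21423824 242.21081709]
 [250.09113065 243.33845335]]
row per 5mm along [[250.56839541 232.38628541]
 [250.44728257 233.47331063]]
```

{"fn": "servo_tool", "kwargs": {
  "increments": [
    {"travel": [-1,-0.5,0],"twist": [0,0,0],"jaw": 4},
    {"travel": [-1.8,-0.8,1],"twist": [0,0,0],"jaw": 4},
    {"travel": [-1.8,-0.8,2.5],"twist": [0,0,0],"jaw": 4},
    {"travel": [-1.8,-0.8,4],"twist": [0,0,0],"jaw": 4},
    {"travel": [-1.8,-0.8,5.5],"twist": [0,0,0],"jaw": 4},
    {"travel": [-1.8,-0.8,6],"twist": [0,0,0],"jaw": 4},
    {"travel": [-1.8,-0.8,6],"twist": [0,0,0],"jaw": 4}
  ]
}}

```text
t: 17.95
ee_pos: [0.424, -0.0641, 0.0513]
eef_rot: [[0.82, -0.573, -0.0], [-0.573, -0.82, 0.0], [-0.0, 0.0, -1.0]]
ft_force: [-0.1, -0.1, -0.5]
width: 0.16
```

```bash
python3 -c "
from h import *
st()"
```

```text
t 17.95 p [0.424, -0.0641, 0.0513] yawx -0.6098 z [-0.0, 0.0, -1.0] F [-0.07, -0.15, -0.48] T [0.08, 0.09, 0.0] w 13.9 j [0.63, 0.04, -0.55, 2.15, 0.03, 0.95, -2.11]
```

{"fn": "servo_tool", "kwargs": {
  "increments": [
    {"travel": [0,0,0.7],"twist": [0,0,0],"jaw": 4},
    {"travel": [0,0,1.4],"twist": [0,0,0],"jaw": 4},
    {"travel": [0,0,2.0],"twist": [0,0,0],"jaw": 4},
    {"travel": [0,0,2.0],"twist": [0,0,0],"jaw": 4}
  ]
}}

```text
t: 18.35
ee_pos: [0.424, -0.0641, 0.0494]
eef_rot: [[0.82, -0.573, -0.0], [-0.573, -0.82, -0.0], [-0.0, 0.0, -1.0]]
ft_force: [-0.4, -0.1, -1.2]
width: 0.159
```

```bash
python3 -c "
from h import *
st()"
```

```text
t 18.35 p [0.424, -0.0641, 0.0494] yawx -0.6098 z [-0.0, -0.0, -1.0] F [-0.38, -0.05, -1.19] T [0.09, 0.0, -0.06] w 13.8 j [0.63, 0.05, -0.55, 2.15, 0.03, 0.95, -2.11]
```

{"fn": "servo_tool", "kwargs": {
  "increments": [
    {"travel": [0,0,1],"twist": [0,0,0],"jaw": 4},
    {"travel": [0,0,2],"twist": [0,0,0],"jaw": 4},
    {"travel": [0,0,3],"twist": [0,0,0],"jaw": 4},
    {"travel": [0,0,4],"twist": [0,0,0],"jaw": 4},
    {"travel": [0,0,4],"twist": [0,0,0],"jaw": 4}
  ]
}}

```text
t: 18.85
ee_pos: [0.424, -0.0641, 0.0453]
eef_rot: [[0.82, -0.573, -0.0], [-0.573, -0.82, 0.0], [-0.0, 0.0, -1.0]]
ft_force: [-0.7, -0.1, -0.6]
width: 0.159
```

```bash
python3 -c "
from h import *
st()
a=viewer.snapshot('scene')[...,::-1]
cv2.imwrite('pics/s11.png',cv2.resize(a[190:260,215:285],(500,500),interpolation=2))"
```

```text
t 18.85 p [0.424, -0.0641, 0.0453] yawx -0.6098 z [-0.0, 0.0, -1.0] F [-0.68, -0.08, -0.56] T [0.09, 0.06, 0.02] w 13.8 j [0.63, 0.05, -0.55, 2.16, 0.03, 0.94, -2.12]
```

View pics/s11.png

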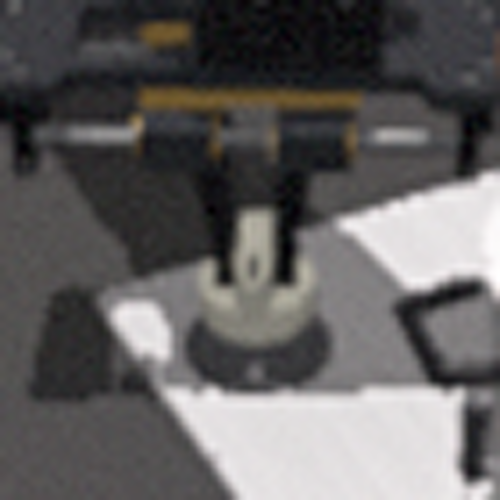

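{"fn": "servo_tool", "kwargs": {
  "increments": [
    {"travel": [0,0,1.2],"twist": [0,0,0],"jaw": 4},
    {"travel": [0,0,2.4],"twist": [0,0,0],"jaw": 4},
    {"travel": [0,0,3.6],"twist": [0,0,0],"jaw": 4},
    {"travel": [0,0,4.8],"twist": [0,0,0],"jaw": 4},
    {"travel": [0,0,4.8],"twist": [0,0,0],"jaw": 4}
  ]
}}

```text
t: 19.4
ee_pos: [0.424, -0.0641, 0.0404]
eef_rot: [[0.82, -0.573, -0.0], [-0.573, -0.82, 0.0], [-0.0, 0.0, -1.0]]
ft_force: [-1.1, 0.3, -1.0]
width: 0.157
```

{"fn": "servo_tool", "kwargs": {
  "increments": [
    {"travel": [0,0,1],"twist": [0,0,0],"jaw": 4},
    {"travel": [0,0,2],"twist": [0,0,0],"jaw": 4},
    {"travel": [0,0,2.5],"twist": [0,0,0],"jaw": 4},
    {"travel": [0,0,2.5],"twist": [0,0,0],"jaw": 4},
    {"travel": [0,0,2.5],"twist": [0,0,0],"jaw": 4}
  ]
}}

```text
t: 19.9
ee_pos: [0.424, -0.0642, 0.0383]
eef_rot: [[0.82, -0.573, -0.0], [-0.573, -0.82, -0.0], [-0.0, 0.0, -1.0]]
ft_force: [-0.8, -0.7, 1.7]
width: 0.156
```

```bash
python3 -c "
from h import *
st()"
```

```text
t 19.9 p [0.424, -0.0642, 0.0383] yawx -0.6099 z [-0.0, -0.0, -1.0] F [-0.81, -0.75, 1.74] T [0.03, 0.4, -0.0] w 13.6 j [0.63, 0.07, -0.55, 2.16, 0.04, 0.92, -2.13]
```

Fz has risen to about +2.5 N at z 0.038, which is the home height. I'll press against the spring now.

{"fn": "servo_tool", "kwargs": {
  "increments": [
    {"travel": [0,0,1],"twist": [0,0,0],"jaw": 4},
    {"travel": [0,0,2],"twist": [0,0,0],"jaw": 4},
    {"travel": [0,0,3],"twist": [0,0,0],"jaw": 4},
    {"travel": [0,0,3],"twist": [0,0,0],"jaw": 4},
    {"travel": [0,0,3],"twist": [0,0,0],"jaw": 4}
  ]
}}

```text
t: 20.4
ee_pos: [0.4241, -0.0641, 0.0352]
eef_rot: [[0.82, -0.573, -0.0], [-0.573, -0.82, -0.0], [-0.0, 0.0, -1.0]]
ft_force: [-2.0, -0.2, 4.1]
width: 0.159
```

```bash
python3 -c "
from h import *
st()"
```

```text
t 20.4 p [0.4241, -0.0641, 0.0352] yawx -0.6098 z [-0.0, -0.0, -1.0] F [-2.04, -0.25, 4.05] T [0.09, 0.61, -0.01] w 13.8 j [0.63, 0.07, -0.55, 2.16, 0.05, 0.92, -2.13]
```

{"fn": "servo_tool", "kwargs": {
  "increments": [
    {"travel": [0,0,1],"twist": [0,0,0],"jaw": 4},
    {"travel": [0,0,2],"twist": [0,0,0],"jaw": 4},
    {"travel": [0,0,3],"twist": [0,0,0],"jaw": 4},
    {"travel": [0,0,3],"twist": [0,0,0],"jaw": 4},
    {"travel": [0,0,3],"twist": [0,0,0],"jaw": 4}
  ]
}}

```text
t: 20.9
ee_pos: [0.4241, -0.0642, 0.0324]
eef_rot: [[0.82, -0.573, -0.0], [-0.573, -0.82, -0.0], [0.0, 0.0, -1.0]]
ft_force: [-3.3, 0.0, 6.4]
width: 0.158
```

```bash
python3 -c "
from h import *
st()"
```

```text
t 20.9 p [0.4241, -0.0642, 0.0324] yawx -0.6099 z [-0.0, -0.0, -1.0] F [-3.26, 0.01, 6.39] T [0.1, 0.77, 0.02] w 13.8 j [0.62, 0.08, -0.55, 2.17, 0.05, 0.91, -2.13]
```

{"fn": "servo_tool", "kwargs": {
  "increments": [
    {"travel": [0,0,0.7],"twist": [0,0,0],"jaw": 4},
    {"travel": [0,0,1.3],"twist": [0,0,0],"jaw": 4},
    {"travel": [0,0,1.3],"twist": [0,0,0],"jaw": 4},
    {"travel": [0,0,1.3],"twist": [0,0,0],"jaw": 4}
  ]
}}

```text
t: 21.3
ee_pos: [0.4242, -0.0642, 0.0317]
eef_rot: [[0.82, -0.573, -0.0], [-0.573, -0.82, -0.001], [0.0, 0.001, -1.0]]
ft_force: [-5.1, 0.2, 12.2]
width: 0.159
```

```bash
python3 -c "
from h import *
st()
a=viewer.snapshot('scene')[...,::-1]; b=viewer.snapshot('top')[...,::-1]
a2=cv2.resize(a[150:290,200:340],(400,400),interpolation=2)
cv2.imwrite('pics/s12.png',np.hstack([a2,cv2.resize(b,(533,400))[:,:400]]))"
```

```text
t 21.3 p [0.4242, -0.0642, 0.0317] yawx -0.6098 z [-0.0, -0.001, -1.0] F [-5.07, 0.24, 12.18] T [0.16, 1.28, 0.01] w 13.9 j [0.62, 0.08, -0.55, 2.17, 0.05, 0.91, -2.13]
```

View pics/s12.png

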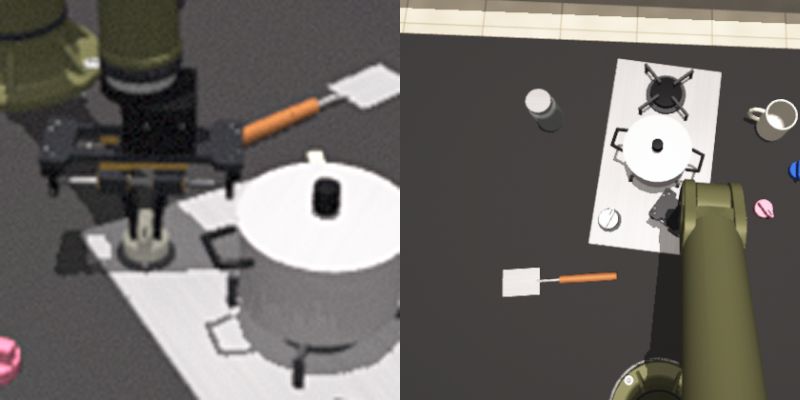

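At z 0.0317 the force jumped from 6.4 to 12.2 N, so the spindle has reached its stop (0.032 expected). The picture shows the knob seated on its collar and the lid level on the pan. I'll hold briefly, check it stays put, and hand in.

{"fn": "servo_tool", "kwargs": {
  "increments": [
    {"travel": [0,0,0],"twist": [0,0,0],"jaw": 4},
    {"travel": [0,0,0],"twist": [0,0,0],"jaw": 4},
    {"travel": [0,0,0],"twist": [0,0,0],"jaw": 4},
    {"travel": [0,0,0],"twist": [0,0,0],"jaw": 4},
    {"travel": [0,0,0],"twist": [0,0,0],"jaw": 4}
  ]
}}

```text
t: 21.9
ee_pos: [0.4242, -0.0641, 0.0317]
eef_rot: [[0.82, -0.573, -0.0], [-0.573, -0.82, -0.0], [0.0, 0.001, -1.0]]
ft_force: [-4.8, 0.2, 11.9]
width: 0.156
```

```bash
python3 -c "
from h import *
st()
order.sign_off()
st()"
```

```text
t 21.9 p [0.4242, -0.0641, 0.0317] yawx -0.6099 z [-0.0, -0.0, -1.0] F [-4.83, 0.21, 11.86] T [0.2, 1.26, -0.0] w 13.6 j [0.62, 0.08, -0.55, 2.17, 0.05, 0.91, -2.13]
the job is handed in; nothing more can be done
the job is handed in; nothing more can be done
```

The lid is on the pan and released, and the knob is on the spindle, pressed in and still gripped. I handed the job in at about 21.9 s.

- **Lid:** it touched the rim at TCP height 0.1434 m (0.1435 m predicted for seated) with about 5 N. Later pictures show it level and centred on the pan.
- **Knob:** I gripped it across the bar and turned it to -0.61 rad to match the spindle's flat. It slid down with no sign of catching, and the spring began to push back at TCP height 0.038 m, about 1 mm below the predicted home height (0.039 m).
- **Final hold:** the knob is at the spindle's stop, TCP height 0.0317 m (0.032 m expected). The force jumped from 6.4 to 12 N there and stayed steady over 0.5 s, with the jaws at 13.6 mm on the 14 mm bar.
- **Other objects:** the pan, jar, mug and spatula show no visible change in the last picture. That was a check by eye, not a measurement.

**Checks that disagreed:**
- The two cameras placed the collar 3 to 4 mm apart. I resolved this by comparing the held knob with the spindle in the same picture before lowering it.
- Just before the stop, the force suggested about 5 mm of press where the height suggested 6.6 mm. The jump in force at the stop settled that in favour of the height.

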